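Kit the injection-pump parts into the caddy

ROBOT

A 7-joint arm with a two-finger parallel gripper is mounted at the origin on the work surface. World frame = base frame: x ahead of the robot, y to its left, z up, the work surface at z = 0. Lengths are in m, angles in rad, forces in N, time in s.
With the tool pointing down it reaches from about 0.425 to 0.95 m from the base axis. Payload 16.7 kg.
Tool frame: the origin (TCP) lies at the very end of the fingers, on their centre line; the grasp point (between the pads) lies 19 mm behind it (grip_depth is the distance from the TCP to the grasp point, in m); z points along the fingers, y is the line along which they close (so a half turn about z gives the same grasp; the last joint's range is limited). The gripper opens to 94 mm and grips with 3 to 60 N. Pads are 16 mm wide; open, the fingers measure 119 mm over their backs; the gripper's body (75 mm by 177 mm) begins 78 mm behind the grasp point.
Start: joints at [-1.359, 0.426, 0.074, 1.606, -0.034, 1.111, -0.067], TCP at [0.239, 0.631, 0.171] pointing down, gripper open.
Joint ranges: [-2.85, 2.85], [-0.5, 2.14], [-1.23, 1.37], [0.21, 2.46], [-1.02, 4.16], [0.16, 2.05], [-2.73, 2.73]. Speed limits (rad/s): [1.89, 1.89, 2.39, 2.39, 3.01, 3.01, 3.01].

INTERFACE

Orientations are given as a rotation vector (axis times angle).
In Python, from cell import get_obs, camera, close_job, grip_depth gives the robot as it stands.
- The arm moves only by the tool apply_moves, never from a script. Its argument "rows" is a list of rows, each an object of numbers: "tx", "ty", "tz": the shift along the tool's x, y, z in mm; "rx", "ry", "rz": the turn, a rotation vector about the tool's x, y, z in rad; "hand": the gripper command: -1 is shut, 1 is fully open, values between are in proportion. In form: [{"tx": .., "ty": .., "tz": .., "rx": .., "ry": .., "rz": .., "hand": ..}, ...]. A call has 1 to 10 rows; each row shifts and turns the commanded pose from where the row before left it, along the tool's axes as they then stand; what a row does not reach is not made up. A row lasts 1/10 s, in which the tool goes at most 50 mm and 8.59 degrees, less where a joint would pass 70% of its speed; a pose out of reach is approached as far as the arm can. A call with a gripper value outside its range is refused whole. The fingers move at their own pace and stop on an object; "grip_force" is the grip in N (left out, the last holds). Time passes only in rows, so rows that do not move let the fingers close. It gives the time, the measured TCP pose, the force, the opening and the grip force at its end, in the units of the state.
- get_obs(): the state, without advancing time (a new reading comes with each control period).
- camera(name): name is "scene" or "top"; returns a dict with "color" (480x640x3 uint8, blue, green, red), "intrinsics" (3x3 intrinsics, pixels), "rvec" (rotation vector, rad) and "tvec" (3), from world to camera coordinates, as OpenCV has them. Camera axes: x right, y down, z forward; pixel columns grow to the right and rows downward; lengths in m; the calibration is good to about 2 mm. A picture is of the moment at which its call begins. There is no depth.
- close_job(): hands the job in; it is judged then, once.
The state is a dict: "time_s": time; "joint_pos": joint angles; "dq": joint speeds; "tau": joint torques, N m; "eef_pos": TCP position; "eef_rot": TCP orientation; "contact_force": force on the tool from outside, world axes, zero at the start; "ft_torque": the same for the moment, N m; "finger_gap": finger opening in m; "grasp_force": force on a finger pad.
Only numpy, scipy, OpenCV 4.12 (cv2) and the standard library are available. Lean on these libraries where they do the work, as an engineer would, in place of code of your own. Each camera call takes 0.05 s, during which the arm holds its last target. There are 200 camera calls.

TASK

Collect the loose pump parts into the three-compartment caddy: load the two plain bronze bushings into its clear tube magazine, the long one first so that the short one lies on top of it (the press takes them from the bottom, long one first), and stand the two delivery-valve holders, the hexagon fittings with a tall nose, upright on their threaded foot, one in each of the two grey nests. Leave the flanged bushing and the flat hexagon plug where they stand on the bench.

Things in the scene. Friction and masses are not known exactly. Their poses are not given: they have to be found in the camera images.
- caddy: low sheet-metal tray, 96 x 276 mm, 24 mm high, walls and floor 3 mm, fixed to the bench; origin under its centre, long side along its y, z up. Two dividers as high as the rim make three equal compartments along y (pitch 91 mm): the tube magazine stands in one, a grey nest in each of the others; which is where changes. A wire handle, 23 mm high, stands out 19 mm at each short end.
- magazine_mouth (a point): tube magazine fixed in the caddy: clear upright tube on a square steel foot, flared steel mouth. This point: centre of the mouth, at its upper rim (109 mm over the bench), z up. Funnel 56 mm wide inside at the rim (62 outside), narrowing over 12 mm of depth to the 42 mm bore, whose floor is 98 mm under the rim. Bushings let go in the funnel slide down; the full stack ends 16 mm under the rim.
- nest_a: grey plastic nest, a block 76 x 76 mm, 16 mm high, on the floor of a caddy compartment (fixed); origin under its centre, 3 mm over the bench, z up. A round well, 50 mm wide and 11 mm deep, is open at its top: the well's floor is 5 mm above the origin.
- nest_b: the second grey nest, the same as nest_a
- bush_long_c (a point): long plain bronze bushing, a straight tube 38 mm outside diameter, 28 mm bore, 50 mm long, about 230 g, standing upright on the bench; this point is its centre, half-way up, z along its axis
- bush_short_c (a point): short plain bronze bushing, 38 mm outside diameter, 28 mm bore, 32 mm long, about 145 g, standing upright; this point is its centre, half-way up, z along its axis
- holder_a_c (a point): delivery-valve holder, bright steel fitting standing upright on the bench, 64 mm tall, about 190 g: from below, threaded foot 26 mm in diameter, 14 mm high; hexagon 32 mm across flats, 18 mm high; collar 22 mm wide, 4 mm high; round threaded nose 18 mm in diameter, 28 mm high. This point is its centre, 32 mm over its underside, z up along its axis. (Four more are screwed into the pump: not meant.)
- holder_b_c (a point): the second delivery-valve holder, the same as holder_a; either may go in either nest
- bush_flanged_c (a point): look-alike to leave: bronze bushing 38 mm outside diameter, 40 mm tall, with a collar 52 mm in diameter and 5 mm thick round its lower end, standing on that collar; this point is half-way up
- plug_c (a point): look-alike to leave: steel hexagon plug, 34 mm tall, 32 mm across flats like the valve holders but without a nose, only a small bleed screw 10 mm wide and 4 mm high on its flat top; stands on a 26 mm foot; this point is half-way up
Mind the look-alikes: they are no part of the job. Leave any pink or red look-alike of the part that bears holder_a_c alone.

How it is judged:
At the end, for the whole second after the job is handed in: Long bushing on the tube's floor, short one on it (heights within 4 mm); a valve holder upright (0.12 rad) on the floor of each nest's well, within 15 mm of its centre; flanged bushing and plug within 25 mm of their starts; all released and at rest (horizontal distance between each of bush_long_c, bush_short_c and magazine_mouth below 0.006 m and z of bush_long_c in the frame of magazine_mouth between -0.077 and -0.069 m and z of bush_short_c in the frame of magazine_mouth between -0.036 and -0.028 m and ((horizontal distance between holder_a_c and nest_a below 0.015 m and horizontal distance between holder_b_c and nest_b below 0.015 m) or (horizontal distance between holder_a_c and nest_b below 0.015 m and horizontal distance between holder_b_c and nest_a below 0.015 m)) and z of holder_a_c in the frame of nest_a between 0.032 and 0.043 m and z of holder_b_c in the frame of nest_a between 0.032 and 0.043 m and angle between each of holder_a_c, holder_b_c's own z axis and vertical below 0.12 rad and distance of each of bush_flanged_c, plug_c from where it was at the start of the episode below 0.025 m and linear speed of each of bush_long, bush_short, holder_a, holder_b below 0.02 m/s); the robot touches nothing.
It fails at once if the flanged bushing is moved more than 25 mm (distance of bush_flanged_c from where it was at the start of the episode above 0.025 m).
It fails at once if the plug is moved more than 25 mm (distance of plug_c from where it was at the start of the episode above 0.025 m).
It also fails if it takes over 96 s, if anything falls off the work surface, if the arm or the gripper's body presses on something with over 40 N, if the wrist force passes 120 N, or if a joint passes its speed limit or range.

## Working session

There is one attempt and no reset: what is moved stays moved. The work goes in short steps, Python scripts to look and compute and a tool call to move; the robot and the scene stay as the last step left them, time stands still between calls to the robot, and variables do not carry over. Pictures are saved under pics/ and viewed, at most 14 in all, crops included, and the job is handed in when it is done.

Besides the shell and the picture viewer there is one more tool, called after ">>>" as a command line: name --argument value ..., lists and objects as JSON in quotes. apply_moves: Moves the arm, as the interface text tells. Its arguments: {"type":"object","properties":{"rows":{"type":"array"},"grip_force":{"type":"number"}},"required":["rows"]}

```bash
mkdir -p pics; ls
cat > h.py <<'E'
import numpy as np, cv2
from cell import get_obs, camera
def cam(n):
    c=camera(n); c['R']=cv2.Rodrigues(np.array(c['rvec'],float))[0]; c['t']=np.array(c['tvec'],float).ravel(); c['K']=np.array(c['intrinsics'],float); return c
def ray(c,u,v,z):
    d=c['R'].T@np.linalg.inv(c['K'])@np.array([u,v,1.]); o=-c['R'].T@c['t']
    return o+d*(z-o[2])/d[2]
def proj(c,p):
    q=c['K']@(c['R']@np.array(p,float)+c['t']); return q[:2]/q[2]
E
python3 - <<'E'
from h import *
for n in('top','scene'):
    c=cam(n); cv2.imwrite(f'pics/{n}0.png',c['color']); print(n,-c['R'].T@c['t'],c['R'][2],c['K'][0,0])
o=get_obs(); print(o)
E
```

```text
pics
top [0.37715105 0.0299098  1.26405497] [ 0.14907746 -0.01653367 -0.98868729] 465.89001308320593
scene [1.01871804 0.34431214 0.87918397] [-0.49072961 -0.3151099  -0.81233626] 484.66531606938196
{'time_s': 0.1, 'joint_pos': array([-1.3585088 ,  0.42669306,  0.07386661,  1.6064924 , -0.03410606,
        1.1108    , -0.06709352]), 'dq': array([ 5.21776332e-04, -1.40948288e-03, -1.77640080e-03, -8.82611032e-06,
        1.53853650e-03, -1.24891955e-03, -3.50135435e-04]), 'tau': array([ 8.55248538e-03, -9.37460089e+01,  3.67718093e+00, -4.55051851e+01,
       -4.87017212e-02,  1.67174003e-02,  1.68167990e-04]), 'eef_pos': array([0.2388017 , 0.63090901, 0.17085266]), 'eef_rot': array([-5.65237693e-01, -3.09019913e+00,  1.76906537e-03]), 'contact_force': array([ 0.50405735, -0.30326365, -0.5256327 ]), 'ft_torque': array([-0.02238252,  0.00713911, -0.04410886]), 'grasp_force': 0.0, 'finger_gap': 0.09399699381153981}
```

View pics/top0.png

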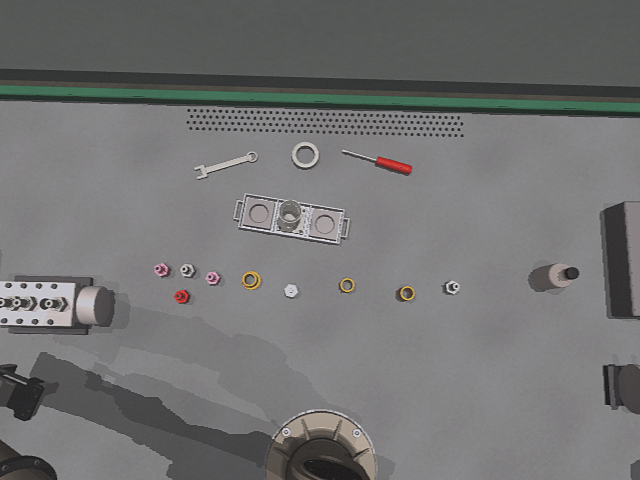

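View pics/scene0.png

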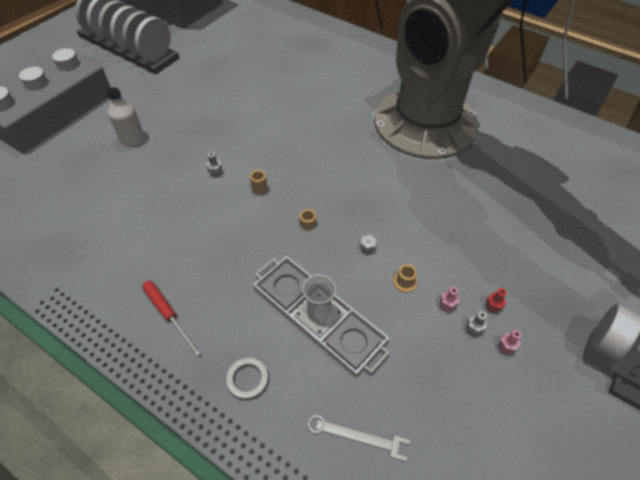

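The top view shows these parts:
- **Steel holder candidates:** (187,270), which stands between the pink ones at (162,270) and (213,278) and the red one at (181,296), and (452,287).
- **Plug:** (291,291), flat and without a nose.
- **Bushings:** flanged (251,281), short (347,285), long (406,293).
- **Magazine and nests:** magazine at about (289,212), nests at (259,213) and (324,224).

In the scene view the steel holders are at (478,322) and (214,163). I'll confirm them in one enlarged crop.

Run:
```python
from h import *
t=cam('top');s=cam('scene')
def cr(c,u,v,w=33): 
    return cv2.resize(c['color'][v-w:v+w,u-w:u+w],(264,264),interpolation=cv2.INTER_CUBIC)
A=np.hstack([cr(t,187,280),cr(t,452,287,20),cr(t,377,289,44)])
B=np.hstack([cr(s,482,322,40),cr(s,214,163,22),cr(s,283,200,44)])
cv2.imwrite('pics/c1.png',np.vstack([A,B]))
cv2.imwrite('pics/c2.png',np.hstack([cv2.resize(t['color'][180:255,225:360],(800//2*1,222),interpolation=cv2.INTER_CUBIC),cv2.resize(s['color'][245:385,245:400],(246,222),interpolation=cv2.INTER_CUBIC)]))
def tri(a,b):
    # least squares of 2 rays
    M=np.zeros((3,3));r=np.zeros(3);
    for c,p in((t,a),(s,b)):
        d=c['R'].T@np.linalg.inv(c['K'])@np.array([*p,1.]);d/=np.linalg.norm(d);o=-c['R'].T@c['t'];P=np.eye(3)-np.outer(d,d);M+=P;r+=P@o
    return np.linalg.solve(M,r)
for n,a,b in(('hA',(187,269),(481,315)),('hB',(452,285),(212,156)),('long',(407,292),(259,175)),('short',(347,284),(308,213)),('fl',(251,280),(407,270)),('plug',(291,290),(368,240)),('p1',(162,269),(515,334)),('p2',(213,277),(454,291)),('red',(181,295),(500,293)),('mouth',(290,210),(319,287))):
    print(n,tri(a,b).round(3))
for n,a in(('n1',(259,213)),('n2',(324,224))): print(n,ray(t,*a,.019).round(3))
```

```text
hA [0.497 0.359 0.058]
hB [ 0.47  -0.332  0.063]
long [ 0.449 -0.214  0.052]
short [ 0.468 -0.059  0.04 ]
fl [0.473 0.194 0.038]
plug [0.45  0.087 0.032]
p1 [0.495 0.426 0.054]
p2 [0.477 0.293 0.055]
red [0.429 0.371 0.056]
mouth [0.646 0.093 0.113]
n1 [0.659 0.18  0.019]
n2 [0.633 0.002 0.019]
```

View pics/c1.png

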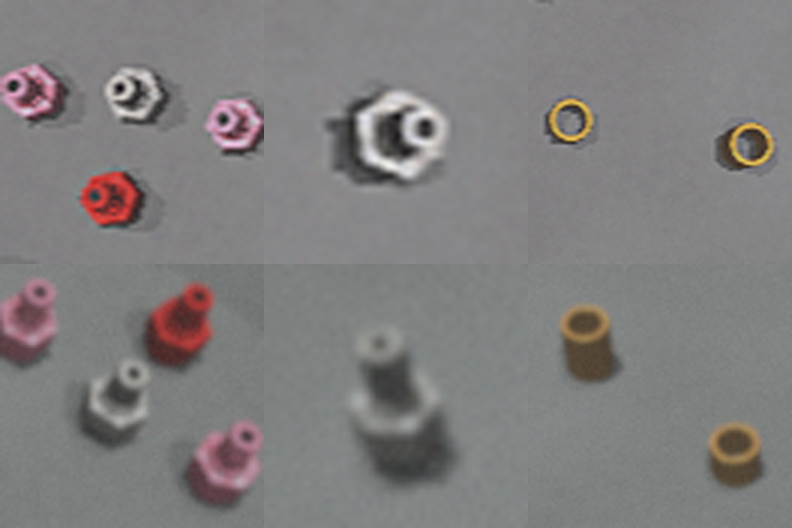

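View pics/c2.png

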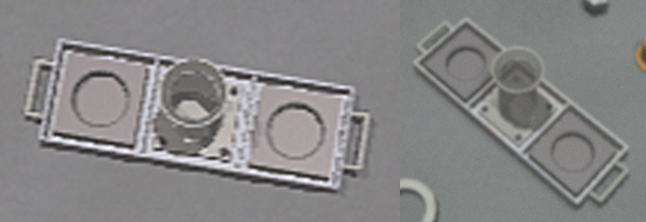

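The crops confirm two bright steel fittings with a nose: hA between the pinks and red, and hB alone on the right. The two plain rings have no flange. The right one in the top view is the tall one, so it is the long bushing. The tube stands in the middle compartment. Next I refine the positions with sub-pixel readings from the crops.

```bash
cat >> h.py <<'E'
def go(x,y,z):
    o=get_obs();R=cv2.Rodrigues(np.array(o['eef_rot'],float))[0]
    print('tool mm',(R.T@(np.array([x,y,z])-o['eef_pos'])*1e3).round(1),'pos',o['eef_pos'].round(4),'R',R.round(3).tolist(),'gap',o['finger_gap'],'t',o['time_s'])
E
python3 - <<'E'
from h import *
t=cam('top');s=cam('scene')
for n,a,b,z in(('hA',(184.5,269.2),(482.6,315.6),.064),('hB',(456.4,286.7),(211.3,154.3),.064),('long',(407,293.3),(258,176),.05),('short',(347.3,285),(308,216.3),.032),('mouth',(290.1,209.7),(319.4,287.2),.109),('n1',(258.75,213.4),(287.2,284.7),.019),('n1x',(258.75,213.4),(354.6,340.8),.019),('n2',(324.9,223.9),(287.2,284.7),.019),('p1',(157.5,268.7),(515,334),.064),('p2',(212.5,276.5),(454,291),.064),('red',(178.3,296),(500,293),.064)):
    print(n,ray(t,*a,z).round(4)[:2],ray(s,*b,z).round(4)[:2])
# bronze rim masks
for c,n in((t,'top'),(s,'scene')):
    h=cv2.cvtColor(c['color'],cv2.COLOR_BGR2HSV); m=cv2.inRange(h,(8,110,90),(28,255,255))
    k,l,st,ce=cv2.connectedComponentsWithStats(m)
    for i in range(1,k):
        if 20<st[i,4]<900: 
            b=st[i]; uc=(b[0]+(b[2]-1)/2,b[1]+(b[3]-1)/2); print(n,b,uc,[ray(c,*uc,z).round(4)[:2] for z in(.05,.032)])
go(.497,.359,.1)
E
```

```text
hA [0.4966 0.3599] [0.4978 0.3664]
hB [ 0.4659 -0.3427] [ 0.4681 -0.3366]
long [ 0.4471 -0.217 ] [ 0.45   -0.2119]
short [ 0.4669 -0.0623] [ 0.4698 -0.0557]
mouth [0.6491 0.0907] [0.6436 0.0939]
n1 [0.658  0.1805] [0.6324 0.007 ]
n1x [0.658  0.1805] [0.6588 0.1867]
n2 [ 6.33e-01 -4.00e-04] [0.6324 0.007 ]
p1 [0.4964 0.429 ] [0.499  0.4308]
p2 [0.4793 0.2872] [0.4799 0.299 ]
red [0.4276 0.3713] [0.433  0.3747]
top [242 271  19  19 184] (np.float64(251.0), np.float64(280.0)) [array([0.4734, 0.19  ]), array([0.4748, 0.1924])]
top [340 278  14  14  81] (np.float64(346.5), np.float64(284.5)) [array([ 0.4668, -0.0589]), array([ 0.4681, -0.0602])]
top [400 286  15  14  81] (np.float64(407.0), np.float64(292.5)) [array([ 0.4492, -0.2171]), array([ 0.4503, -0.2207])]
scene [  0   0  73  38 420] (np.float64(36.0), np.float64(18.5)) [array([ 0.3236, -1.1877]), array([ 0.3085, -1.221 ])]
scene [251 171  14  11  86] (np.float64(257.5), np.float64(176.0)) [array([ 0.4507, -0.2128]), array([ 0.4384, -0.2249])]
scene [300 210  16  13  88] (np.float64(307.5), np.float64(216.0)) [array([ 0.4814, -0.0485]), array([ 0.4697, -0.0571])]
scene [394 265  22  26 236] (np.float64(404.5), np.float64(277.5)) [array([0.499 , 0.2025]), array([0.4878, 0.1994])]
tool mm [-337.7 -163.1   71.3] pos [0.2389 0.6311 0.1712] R [[-0.935, 0.354, -0.0], [0.354, 0.935, -0.0], [-0.0, -0.0, -1.0]] gap 0.0939878095121231 t 0.3
```

>>> apply_moves --rows '[{"tx": -33.6,"ty": -15.9,"hand": 0.0},{"tx": -33.6,"ty": -15.9,"hand": 0.0},{"tx": -33.6,"ty": -15.9,"hand": 0.0},{"tx": -33.6,"ty": -15.9,"hand": 0.0},{"tx": -33.6,"ty": -15.9,"hand": 0.0},{"tx": -33.6,"ty": -15.9,"tz": 10,"hand": 0.0},{"tx": -33.6,"ty": -15.9,"tz": 15,"hand": 0.0},{"tx": -33.6,"ty": -15.9,"tz": 15,"hand": 0.0},{"tx": -33.6,"ty": -15.9,"tz": 15,"hand": 0.0},{"tx": -33.6,"ty": -15.9,"tz": 15,"hand": 0.0}]' --grip_force 25

```text
$.rows[0]: bad value
```

>>> apply_moves --rows '[{"hand": 0.0},{"hand": 0.0}]'

```text
$.rows[0]: bad value
```

Run:
```python
from h import *
go(.497,.363,.04)
t=cam('top');s=cam('scene');p=get_obs()['eef_pos'];
ims=[]
for c in(t,s):
    u,v=proj(c,p); print(u,v,proj(c,(.497,.363,.064))); u,v=int(u),int(v); ims.append(cv2.resize(c['color'][v-40:v+40,u-40:u+40],(400,400),interpolation=cv2.INTER_CUBIC))
cv2.imwrite('pics/d1.png',np.hstack(ims))
```

```text
tool mm [-336.3 -159.3  131.3] pos [0.2389 0.6311 0.1712] R [[-0.935, 0.354, -0.0], [0.354, 0.935, -0.0], [-0.0, -0.0, -1.0]] gap 0.0939878095121231 t 0.3
43.51496869495539 375.50392909846556 [183.29769351 269.00905264]
695.2286013354314 256.43337288164344 [481.12272201 314.354277  ]Traceback (most recent call last):
  File "<stdin>", line 6, in <module>
cv2.error: OpenCV(4.12.0) /io/opencv/modules/imgproc/src/resize.cpp:4208: error: (-215:Assertion failed) !ssize.empty() in function 'resize'
```

>>> apply_moves --rows '[{"tx": -34,"ty": -16,"tz": 0,"rx": 0,"ry": 0,"rz": 0,"hand": 0.05},{"tx": -34,"ty": -16,"tz": 0,"rx": 0,"ry": 0,"rz": 0,"hand": 0.05},{"tx": -34,"ty": -16,"tz": 0,"rx": 0,"ry": 0,"rz": 0,"hand": 0.05},{"tx": -34,"ty": -16,"tz": 0,"rx": 0,"ry": 0,"rz": 0,"hand": 0.05},{"tx": -34,"ty": -16,"tz": 0,"rx": 0,"ry": 0,"rz": 0,"hand": 0.05},{"tx": -34,"ty": -16,"tz": 10,"rx": 0,"ry": 0,"rz": 0,"hand": 0.05},{"tx": -34,"ty": -16,"tz": 15,"rx": 0,"ry": 0,"rz": 0,"hand": 0.05},{"tx": -34,"ty": -16,"tz": 15,"rx": 0,"ry": 0,"rz": 0,"hand": 0.05},{"tx": -32,"ty": -16,"tz": 15,"rx": 0,"ry": 0,"rz": 0,"hand": 0.05},{"tx": -32,"ty": -15,"tz": 15,"rx": 0,"ry": 0,"rz": 0,"hand": 0.05}]' --grip_force 25

```text
time_s: 1.4
eef_pos: [0.4978, 0.3624, 0.1011]
eef_rot: [0.565, 3.09, 0.0]
contact_force: [0.5, 1.4, 0.4]
finger_gap: 0.0492
grasp_force: 0.0
```

Run:
```python
from h import *
go(.497,.363,.04)
t=cam('top');s=cam('scene');p=get_obs()['eef_pos'];
ims=[]
for c in(t,s):
    u,v=proj(c,p); print(u,v,proj(c,(.497,.363,.064))); u,v=int(u),int(v); ims.append(cv2.resize(c['color'][v-40:v+40,u-40:u+40],(400,400),interpolation=cv2.INTER_CUBIC))
cv2.imwrite('pics/d1.png',np.hstack(ims))
```

```text
tool mm [ 1.   0.3 61.1] pos [0.4978 0.3624 0.1011] R [[-0.935, 0.354, 0.0], [0.354, 0.935, 0.0], [-0.0, 0.0, -1.0]] gap 0.04919280113504536 t 1.4
181.37279663821386 266.50295821730475 [183.29769351 269.00905264]
483.59557358449416 305.0388184902797 [481.12272201 314.354277  ]
```

View pics/d1.png

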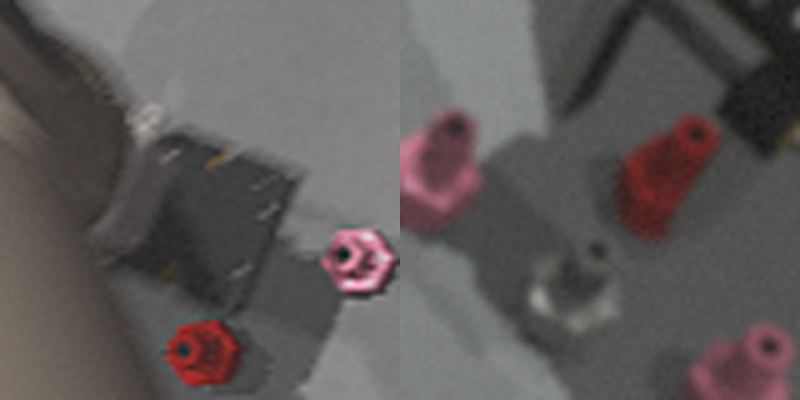

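Run:
```python
from h import *
s=cam('scene');cv2.imwrite('pics/d2.png',cv2.resize(s['color'][200:400,380:640],(780,600),interpolation=cv2.INTER_CUBIC))
for z in(.1,.12,.2,.3):print(proj(s,(.4978,.3624,z)))
```

```text
[486.15281156 305.38149505]
[489.36730419 300.04622738]
[503.52820208 276.54261746]
[524.8220327  241.20009242]
```

View pics/d2.png

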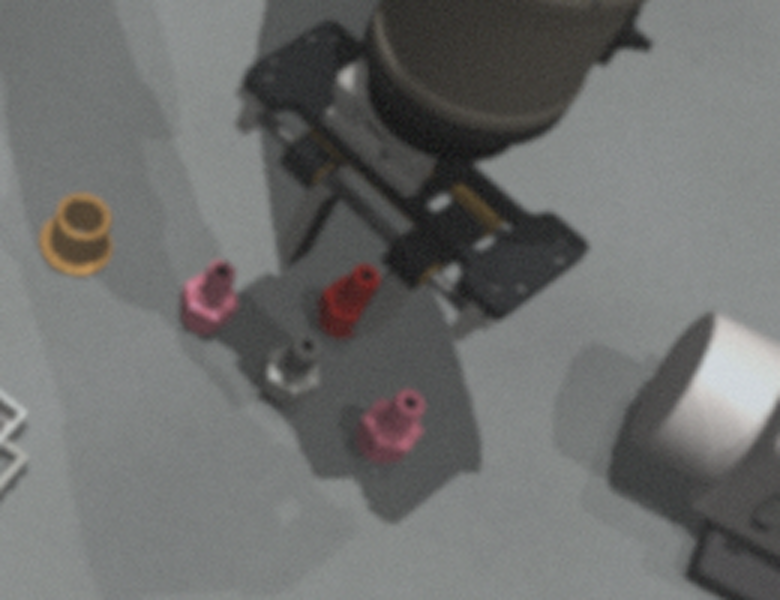

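The enlarged view shows steel holder hA at crop (290,370). The gripper body is centred above it, near crop (360,210), which matches the projected tool axis. The pinks and the red one are clear of the fingers. Lowering.

>>> apply_moves --rows '[{"tx": 0,"ty": 0,"tz": 15,"rx": 0,"ry": 0,"rz": 0,"hand": 0.05},{"tx": 0,"ty": 0,"tz": 15,"rx": 0,"ry": 0,"rz": 0,"hand": 0.05},{"tx": 0,"ty": 0,"tz": 15,"rx": 0,"ry": 0,"rz": 0,"hand": 0.05},{"tx": 0,"ty": 0,"tz": 15,"rx": 0,"ry": 0,"rz": 0,"hand": 0.05},{"tx": 0,"ty": 0,"tz": 0,"rx": 0,"ry": 0,"rz": 0,"hand": -1},{"tx": 0,"ty": 0,"tz": 0,"rx": 0,"ry": 0,"rz": 0,"hand": -1},{"tx": 0,"ty": 0,"tz": 0,"rx": 0,"ry": 0,"rz": 0,"hand": -1},{"tx": 0,"ty": 0,"tz": 0,"rx": 0,"ry": 0,"rz": 0,"hand": -1},{"tx": 0,"ty": 0,"tz": 0,"rx": 0,"ry": 0,"rz": 0,"hand": -1},{"tx": 0,"ty": 0,"tz": 0,"rx": 0,"ry": 0,"rz": 0,"hand": -1}]'

```text
time_s: 2.55
eef_pos: [0.497, 0.3637, 0.0418]
eef_rot: [0.565, 3.09, 0.001]
contact_force: [-1.1, 0.9, 0.1]
finger_gap: 0.0049
grasp_force: 0.0
```

Run:
```python
from h import *
s=cam('scene');im=cv2.resize(s['color'][230:380,430:590],(640,600),interpolation=cv2.INTER_CUBIC)
cv2.imwrite('pics/d3.png',cv2.convertScaleAbs(im,alpha=1.6,beta=-40))
o=get_obs();print(o['eef_pos'],o['finger_gap'],o['contact_force'],proj(s,o['eef_pos']))
for i in range(6):
  s=cam('scene');t=cam('top');print(s['rvec'],s['tvec'],t['rvec'],t['tvec'])
```

```text
[0.49698427 0.36368039 0.04175474] 0.001766618996074001 [0.54053563 0.36315617 0.02103154] [478.22213838 319.8837549 ]
[ 1.27440822  2.41828028 -0.76553891] [ 0.27062345 -0.32677605  1.32260429] [ 2.17404419 -2.12978079  0.18067903] [-0.00207505  0.56149157  1.19402488]
[ 1.27440822  2.41828028 -0.76553891] [ 0.27062345 -0.32677605  1.32260429] [ 2.17404419 -2.12978079  0.18067903] [-0.00207505  0.56149157  1.19402488]
[ 1.27440822  2.41828028 -0.76553891] [ 0.27062345 -0.32677605  1.32260429] [ 2.17404419 -2.12978079  0.18067903] [-0.00207505  0.56149157  1.19402488]
[ 1.27440822  2.41828028 -0.76553891] [ 0.27062345 -0.32677605  1.32260429] [ 2.17404419 -2.12978079  0.18067903] [-0.00207505  0.56149157  1.19402488]
[ 1.27440822  2.41828028 -0.76553891] [ 0.27062345 -0.32677605  1.32260429] [ 2.17404419 -2.12978079  0.18067903] [-0.00207505  0.56149157  1.19402488]
[ 1.27440822  2.41828028 -0.76553891] [ 0.27062345 -0.32677605  1.32260429] [ 2.17404419 -2.12978079  0.18067903] [-0.00207505  0.56149157  1.19402488]
```

View pics/d3.png

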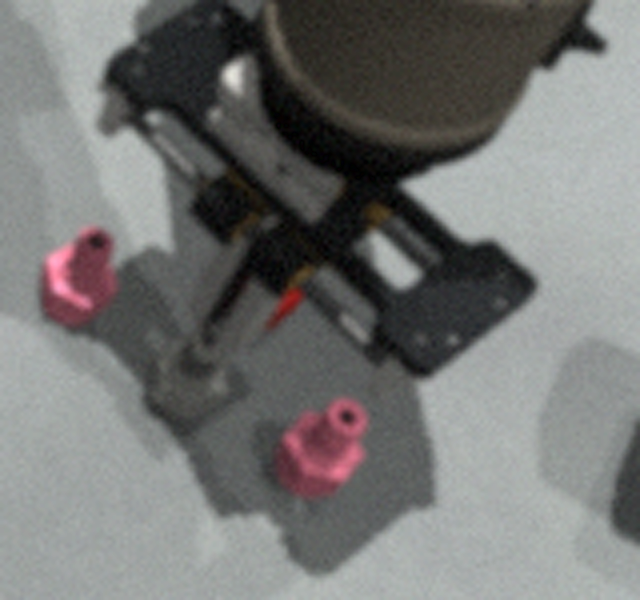

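```bash
for i in 1 2 3; do python3 -c "
from h import *
s=cam('scene');t=cam('top');print(proj(s,(.497,.363,.064)),proj(t,(.497,.363,.064)),s['tvec'])
o=get_obs();print(o['eef_pos'],o['contact_force'],o['finger_gap'],o['time_s'])
cv2.imwrite('pics/n$i.png',s['color']);cv2.imwrite('pics/m$i.png',t['color'])
"; done
python3 - <<'E'
import cv2,numpy as np
a=np.mean([cv2.imread(f'pics/n{i}.png').astype(float) for i in(1,2,3)],0)[285:345,445:525]
a=np.clip((a-20)*2,0,255).astype('uint8')
cv2.imwrite('pics/d4.png',cv2.resize(a,(800,600),interpolation=cv2.INTER_CUBIC))
E
```

```text
[481.12272201 314.354277  ] [183.29769351 269.00905264] [ 0.27062345 -0.32677605  1.32260429]
[0.49687341 0.36360236 0.04146959] [ 0.05641388 -0.96086123  0.32221587] 0.0005749847885858485 3.3
[481.12272201 314.354277  ] [183.29769351 269.00905264] [ 0.27062345 -0.32677605  1.32260429]
[0.49684653 0.36363443 0.04148232] [0.26449966 0.34367663 0.65379078] 0.0009393132659766079 3.4
[481.12272201 314.354277  ] [183.29769351 269.00905264] [ 0.27062345 -0.32677605  1.32260429]
[0.49684637 0.36359405 0.0414492 ] [ 0.39065088 -0.20066276  0.3056163 ] 0.0004313012052177328 3.5
```

View pics/d4.png

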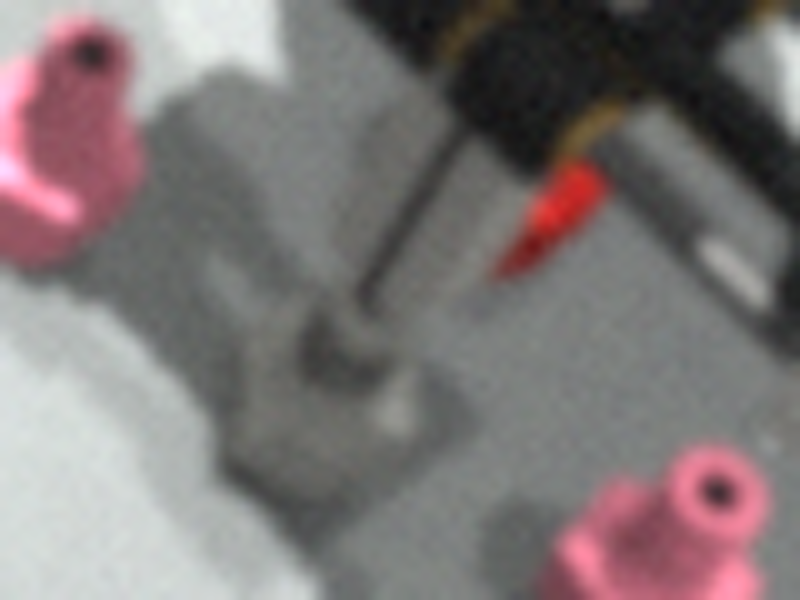

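The scene view shows the fingers closed at crop (370,300), covering where the nose was, with nothing between them. Open, lift and look again.

>>> apply_moves --rows '[{"tx": 0,"ty": 0,"tz": 0,"rx": 0,"ry": 0,"rz": 0,"hand": 0.05},{"tx": 0,"ty": 0,"tz": 0,"rx": 0,"ry": 0,"rz": 0,"hand": 0.05},{"tx": 0,"ty": 0,"tz": 0,"rx": 0,"ry": 0,"rz": 0,"hand": 0.05},{"tx": 0,"ty": 0,"tz": 0,"rx": 0,"ry": 0,"rz": 0,"hand": 0.05},{"tx": 0,"ty": 0,"tz": -30,"rx": 0,"ry": 0,"rz": 0,"hand": 0.05},{"tx": 0,"ty": 0,"tz": -30,"rx": 0,"ry": 0,"rz": 0,"hand": 0.05},{"tx": 35,"ty": 20,"tz": -10,"rx": 0,"ry": 0,"rz": 0,"hand": 0.05},{"tx": 35,"ty": 30,"tz": 0,"rx": 0,"ry": 0,"rz": 0,"hand": 0.05},{"tx": 35,"ty": 30,"tz": 0,"rx": 0,"ry": 0,"rz": 0,"hand": 0.05},{"tx": 35,"ty": 30,"tz": 0,"rx": 0,"ry": 0,"rz": 0,"hand": 0.05}]'

```text
time_s: 4.5
eef_pos: [0.4039, 0.5175, 0.1118]
eef_rot: [0.566, 3.09, 0.001]
contact_force: [0.2, 0.3, 0.3]
finger_gap: 0.049
grasp_force: 0.0
```

Run:
```python
from h import *
go(.497,.363,.1)
ims=[]
for n in('top','scene'):
    c=cam(n); u,v=proj(c,(.497,.363,.04)).astype(int); a=c['color'][v-30:v+30,u-30:u+30]; print(n,u,v)
    b=cv2.imread(f'pics/{n}0.png')[v-30:v+30,u-30:u+30]
    ims.append(np.vstack([cv2.resize(x,(300,300),interpolation=cv2.INTER_CUBIC) for x in(b,a)]))
cv2.imwrite('pics/d5.png',np.hstack(ims))
```

```text
tool mm [-141.8 -111.5   11.8] pos [0.4039 0.5175 0.1118] R [[-0.935, 0.354, 0.0], [0.354, 0.935, 0.001], [-0.0, 0.001, -1.0]] gap 0.04895363583733626 t 4.5
top 185 269
scene 477 320
```

View pics/d5.png

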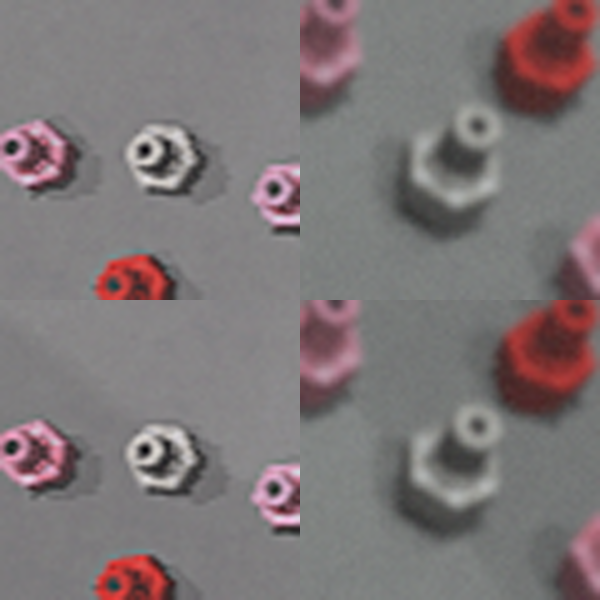

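The steel holder stands exactly where it was, so the fingers closed clear of it, probably above the nose. I'll check the fingertip height in the scene camera.

Run:
```python
from h import *
s=cam('scene');o=get_obs();p=o['eef_pos'];R=cv2.Rodrigues(np.array(o['eef_rot'],float))[0]
u,v=proj(s,p);print(u,v);u0=min(int(u)-60,640-130);v0=int(v)-60
im=cv2.resize(s['color'][v0:v0+100,u0:u0+130],(780,600),interpolation=cv2.INTER_CUBIC)
im=cv2.convertScaleAbs(im,alpha=1.4,beta=-20)
for dy,dz in((0,0),(.025,0),(-.025,0),(.025,-.02),(-.025,-.02),(0,-.097)):
    q=(proj(s,p+R@np.array([0,dy,dz]))-(u0,v0)+.5)*6; print(dy,dz,q.round()); cv2.circle(im,tuple(q.astype(int).tolist()),4,(0,255,0),1)
cv2.imwrite('pics/d6.png',im)
```

```text
590.2639516076204 307.519613140341
0 0 [485. 366.]
0.025 0 [555. 428.]
-0.025 0 [416. 306.]
0.025 -0.02 [588. 396.]
-0.025 -0.02 [445. 273.]
0 -0.097 [649. 198.]
```

View pics/d6.png

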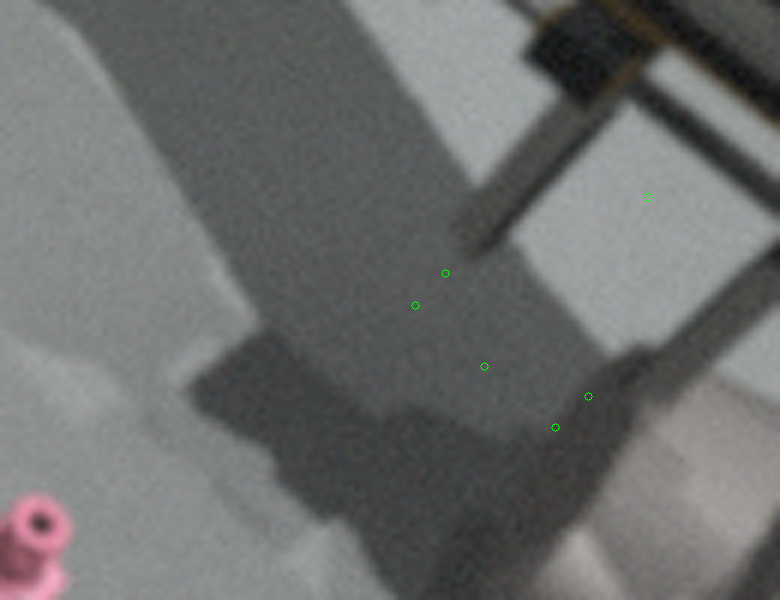

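The fingertips appear about 90 crop px (15 image px) up the tool axis from the projected TCP, so they sit roughly 35–40 mm higher than reported. That also explains the fingers closing over the nose. I'll test it by going lower around hA, which is safe whether or not the height is biased, and reading the gap.

>>> apply_moves --rows '[{"tx": -35,"ty": -28,"tz": 0,"rx": 0,"ry": 0,"rz": 0,"hand": 0.05},{"tx": -35,"ty": -28,"tz": 0,"rx": 0,"ry": 0,"rz": 0,"hand": 0.05},{"tx": -36,"ty": -28,"tz": 0,"rx": 0,"ry": 0,"rz": 0,"hand": 0.05},{"tx": -36,"ty": -27,"tz": 0,"rx": 0,"ry": 0,"rz": 0,"hand": 0.05},{"tx": 0,"ty": 0,"tz": 0,"rx": 0,"ry": 0,"rz": 0,"hand": 0.05},{"tx": 0,"ty": 0,"tz": 25,"rx": 0,"ry": 0,"rz": 0,"hand": 0.05},{"tx": 0,"ty": 0,"tz": 25,"rx": 0,"ry": 0,"rz": 0,"hand": 0.05},{"tx": 0,"ty": 0,"tz": 20,"rx": 0,"ry": 0,"rz": 0,"hand": 0.05},{"tx": 0,"ty": 0,"tz": 10,"rx": 0,"ry": 0,"rz": 0,"hand": 0.05},{"tx": 0,"ty": 0,"tz": 0,"rx": 0,"ry": 0,"rz": 0,"hand": 0.05}]'

```text
time_s: 5.65
eef_pos: [0.4979, 0.361, 0.0304]
eef_rot: [-0.566, -3.089, 0.003]
contact_force: [-0.6, -0.0, 0.3]
finger_gap: 0.0492
grasp_force: 0.0
```

>>> apply_moves --rows '[{"tx": 0,"ty": 0,"tz": 6,"rx": 0,"ry": 0,"rz": 0,"hand": 0.05},{"tx": 0,"ty": 0,"tz": 6,"rx": 0,"ry": 0,"rz": 0,"hand": 0.05},{"tx": 0,"ty": 0,"tz": 6,"rx": 0,"ry": 0,"rz": 0,"hand": 0.05},{"tx": 0,"ty": 0,"tz": 0,"rx": 0,"ry": 0,"rz": 0,"hand": -1},{"tx": 0,"ty": 0,"tz": 0,"rx": 0,"ry": 0,"rz": 0,"hand": -1},{"tx": 0,"ty": 0,"tz": 0,"rx": 0,"ry": 0,"rz": 0,"hand": -1},{"tx": 0,"ty": 0,"tz": 0,"rx": 0,"ry": 0,"rz": 0,"hand": -1}]'

```text
time_s: 6.35
eef_pos: [0.4985, 0.3621, 0.0137]
eef_rot: [0.565, 3.09, 0.0]
contact_force: [0.1, -0.1, 0.7]
finger_gap: 0.0207
grasp_force: 0.0
```

>>> apply_moves --rows '[{"tx": 0,"ty": 0,"tz": 0,"rx": 0,"ry": 0,"rz": 0,"hand": -1},{"tx": 0,"ty": 0,"tz": 0,"rx": 0,"ry": 0,"rz": 0,"hand": -1},{"tx": 0,"ty": 0,"tz": 0,"rx": 0,"ry": 0,"rz": 0,"hand": -1}]'

```text
time_s: 6.65
eef_pos: [0.4985, 0.3621, 0.0136]
eef_rot: [0.565, 3.09, 0.0]
contact_force: [0.2, 1.0, 3.1]
finger_gap: 0.0175
grasp_force: 25.0
```

The nose is gripped (gap 17.5 mm, 25 N), so the reported height is biased. For the nest I'll place relative to the bench: the well floor is 8 mm above it. Lift and carry.

>>> apply_moves --rows '[{"tx": 0,"ty": 0,"tz": -25,"rx": 0,"ry": 0,"rz": 0,"hand": -1},{"tx": 0,"ty": 0,"tz": -25,"rx": 0,"ry": 0,"rz": 0,"hand": -1},{"tx": 0,"ty": 0,"tz": -25,"rx": 0,"ry": 0,"rz": 0,"hand": -1},{"tx": -30,"ty": -16,"tz": 0,"rx": 0,"ry": 0,"rz": 0,"hand": -1},{"tx": -30,"ty": -16,"tz": 0,"rx": 0,"ry": 0,"rz": 0,"hand": -1},{"tx": -32,"ty": -16,"tz": 0,"rx": 0,"ry": 0,"rz": 0,"hand": -1},{"tx": -32,"ty": -16,"tz": 0,"rx": 0,"ry": 0,"rz": 0,"hand": -1},{"tx": -30,"ty": -16,"tz": 0,"rx": 0,"ry": 0,"rz": 0,"hand": -1},{"tx": -30,"ty": -16,"tz": 0,"rx": 0,"ry": 0,"rz": 0,"hand": -1},{"tx": -30,"ty": -15,"tz": 0,"rx": 0,"ry": 0,"rz": 0,"hand": -1}]'

```text
time_s: 7.65
eef_pos: [0.6598, 0.181, 0.0882]
eef_rot: [-0.565, -3.09, 0.001]
contact_force: [-0.4, 0.5, -1.8]
finger_gap: 0.0175
grasp_force: 25.0
```

Run:
```python
from h import *
go(.4985+.161,.3621-.1795,.024)
o=get_obs();print(o['contact_force'])
s=cam('scene')
im=cv2.resize(s['color'][190:340,240:440],(800,600),interpolation=cv2.INTER_CUBIC)
cv2.imwrite('pics/e1.png',im)
```

```text
tool mm [ 0.8  1.4 64.2] pos [0.6598 0.181  0.0882] R [[-0.935, 0.354, -0.001], [0.354, 0.935, -0.0], [0.0, -0.0, -1.0]] gap 0.01750760770182997 t 7.65
[-0.37692445  0.51985357 -1.785886  ]
```

View pics/e1.png

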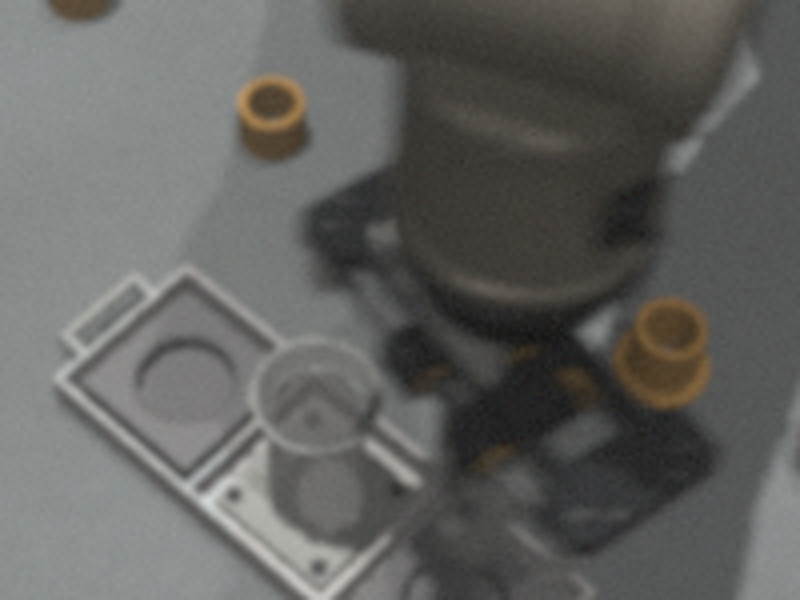

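The held holder hangs near crop (460,540), above the well at about (458,603). Lower it to just above the well floor.

>>> apply_moves --rows '[{"tx": 1,"ty": 1,"tz": 15,"rx": 0,"ry": 0,"rz": 0,"hand": -1},{"tx": 0,"ty": 0,"tz": 15,"rx": 0,"ry": 0,"rz": 0,"hand": -1},{"tx": 0,"ty": 0,"tz": 15,"rx": 0,"ry": 0,"rz": 0,"hand": -1},{"tx": 0,"ty": 0,"tz": 10,"rx": 0,"ry": 0,"rz": 0,"hand": -1},{"tx": 0,"ty": 0,"tz": 6,"rx": 0,"ry": 0,"rz": 0,"hand": -1},{"tx": 0,"ty": 0,"tz": 3,"rx": 0,"ry": 0,"rz": 0,"hand": -1},{"tx": 0,"ty": 0,"tz": 0,"rx": 0,"ry": 0,"rz": 0,"hand": -1}]'

```text
time_s: 8.4
eef_pos: [0.6585, 0.1838, 0.0243]
eef_rot: [-0.565, -3.09, 0.0]
contact_force: [0.1, 0.3, -0.4]
finger_gap: 0.0169
grasp_force: 25.0
```

>>> apply_moves --rows '[{"tx": 0,"ty": 0,"tz": 1,"rx": 0,"ry": 0,"rz": 0,"hand": -1},{"tx": 0,"ty": 0,"tz": 1,"rx": 0,"ry": 0,"rz": 0,"hand": -1},{"tx": 0,"ty": 0,"tz": 1,"rx": 0,"ry": 0,"rz": 0,"hand": -1},{"tx": 0,"ty": 0,"tz": 0,"rx": 0,"ry": 0,"rz": 0,"hand": -1}]'

```text
time_s: 8.8
eef_pos: [0.6589, 0.1837, 0.0217]
eef_rot: [0.565, 3.09, 0.0]
contact_force: [0.7, -0.1, -0.9]
finger_gap: 0.017
grasp_force: 25.0
```

>>> apply_moves --rows '[{"tx": 0,"ty": 0,"tz": 0,"rx": 0,"ry": 0,"rz": 0,"hand": 0.05},{"tx": 0,"ty": 0,"tz": 0,"rx": 0,"ry": 0,"rz": 0,"hand": 0.05},{"tx": 0,"ty": 0,"tz": 0,"rx": 0,"ry": 0,"rz": 0,"hand": 0.05},{"tx": 0,"ty": 0,"tz": -30,"rx": 0,"ry": 0,"rz": 0,"hand": 0.2},{"tx": 0,"ty": 0,"tz": -35,"rx": 0,"ry": 0,"rz": 0,"hand": 0.2},{"tx": 0,"ty": 0,"tz": -35,"rx": 0,"ry": 0,"rz": 0,"hand": 0.2},{"tx": 5,"ty": -35,"tz": 0,"rx": 0,"ry": 0,"rz": 0,"hand": 0.2},{"tx": 5,"ty": -37,"tz": 0,"rx": 0,"ry": 0,"rz": 0,"hand": 0.2},{"tx": 5,"ty": -37,"tz": 0,"rx": 0,"ry": 0,"rz": 0,"hand": 0.2},{"tx": 5,"ty": -37,"tz": 0,"rx": 0,"ry": 0,"rz": 0,"hand": 0.2}]'

```text
time_s: 9.8
eef_pos: [0.5874, 0.0531, 0.1216]
eef_rot: [0.565, 3.09, 0.0]
contact_force: [0.6, -0.4, 0.0]
finger_gap: 0.0565
grasp_force: 0.0
```

>>> apply_moves --rows '[{"tx": 5,"ty": -37,"tz": 0,"rx": 0,"ry": 0,"rz": 0,"hand": 0.2},{"tx": 5,"ty": -37,"tz": 0,"rx": 0,"ry": 0,"rz": 0,"hand": 0.2},{"tx": 5,"ty": -37,"tz": 0,"rx": 0,"ry": 0,"rz": 0,"hand": 0.2},{"tx": 4,"ty": -37,"tz": 0,"rx": 0,"ry": 0,"rz": 0,"hand": 0.2},{"tx": 4,"ty": -37,"tz": 0,"rx": 0,"ry": 0,"rz": 0,"hand": 0.2},{"tx": 4,"ty": -37,"tz": 0,"rx": 0,"ry": 0,"rz": 0,"hand": 0.2},{"tx": 4,"ty": -37,"tz": 0,"rx": 0,"ry": 0,"rz": 0,"hand": 0.2},{"tx": 2,"ty": -30,"tz": 0,"rx": 0,"ry": 0,"rz": 0,"hand": 0.2},{"tx": 0,"ty": 0,"tz": 0,"rx": 0,"ry": 0,"rz": 0,"hand": 0.2}]'

```text
time_s: 10.7
eef_pos: [0.4532, -0.208, 0.1219]
eef_rot: [0.573, 3.088, -0.001]
contact_force: [0.1, 0.0, 0.1]
finger_gap: 0.0564
grasp_force: 0.0
```

Run:
```python
from h import *
go(.450,-.2145,.02)
t=cam('top');s=cam('scene')
a=cv2.resize(t['color'][180:255,225:360],(540,300),interpolation=cv2.INTER_CUBIC)
b=cv2.resize(s['color'][230:380,230:400],(340,300),interpolation=cv2.INTER_CUBIC)[:, :260]
p=get_obs()['eef_pos'];u,v=proj(s,p).astype(int);print(u,v,proj(s,p+[0,0,.037]),proj(s,p))
c=cv2.resize(s['color'][v-70:v+30,u-60:u+60],(360,300),interpolation=cv2.INTER_CUBIC)
d=cv2.resize(s['color'][270:390,270:400],(325,300),interpolation=cv2.INTER_CUBIC)
cv2.imwrite('pics/e2.png',np.vstack([np.hstack([a,b]),np.hstack([c,d,np.zeros((300,115,3),np.uint8)])]))
```

```text
tool mm [  0.7  -7.2 101.9] pos [ 0.4532 -0.208   0.1219] R [[-0.933, 0.359, 0.0], [0.359, 0.933, -0.001], [-0.001, -0.001, -1.0]] gap 0.05644994822317744 t 10.7
256 156 [254.32568938 143.52138991] [256.0291708  156.12180663]
```

View pics/e2.png

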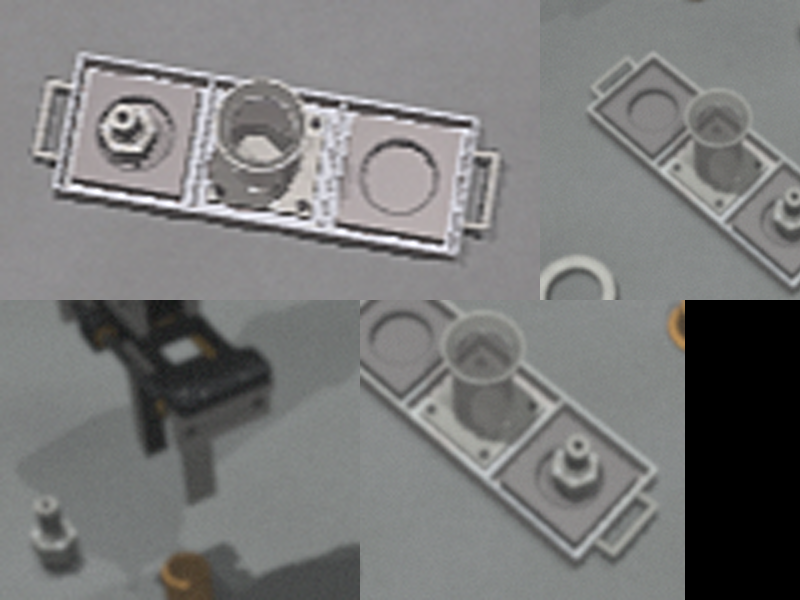

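Holder A stands upright in its nest, in the left well in the top view. In the lower-left crop the fingertips are at image (246,136) and (263,151). Their midpoint (254.4,143.5) matches the reported TCP plus 37 mm (254.3,143.5). So true z = reported z + 37 mm, and xy is right. Next is the long bushing: its true tip height should be 26 mm, which reads as −11 mm.

>>> apply_moves --rows '[{"tx": 0.7,"ty": -7.2,"tz": 0,"rx": 0,"ry": 0,"rz": 0,"hand": 0.2},{"tx": 0,"ty": 0,"tz": 25,"rx": 0,"ry": 0,"rz": 0,"hand": 0.2},{"tx": 0,"ty": 0,"tz": 25,"rx": 0,"ry": 0,"rz": 0,"hand": 0.2},{"tx": 0,"ty": 0,"tz": 20,"rx": 0,"ry": 0,"rz": 0,"hand": 0.2},{"tx": 0,"ty": 0,"tz": 20,"rx": 0,"ry": 0,"rz": 0,"hand": 0.2},{"tx": 0,"ty": 0,"tz": 15,"rx": 0,"ry": 0,"rz": 0,"hand": 0.2},{"tx": 0,"ty": 0,"tz": 0,"rx": 0,"ry": 0,"rz": 0,"hand": 0.2}]'

```text
time_s: 11.5
eef_pos: [0.4509, -0.2099, 0.0149]
eef_rot: [-0.563, -3.088, -0.0]
contact_force: [0.9, -0.2, 0.0]
finger_gap: 0.0563
grasp_force: 0.0
```

>>> apply_moves --rows '[{"tx": -1,"ty": -4,"tz": 8,"rx": 0,"ry": 0,"rz": 0,"hand": 0.2},{"tx": 0,"ty": 0,"tz": 8,"rx": 0,"ry": 0,"rz": 0,"hand": 0.2},{"tx": 0,"ty": 0,"tz": 8,"rx": 0,"ry": 0,"rz": 0,"hand": 0.2},{"tx": 0,"ty": 0,"tz": 0,"rx": 0,"ry": 0,"rz": 0,"hand": -1},{"tx": 0,"ty": 0,"tz": 0,"rx": 0,"ry": 0,"rz": 0,"hand": -1},{"tx": 0,"ty": 0,"tz": 0,"rx": 0,"ry": 0,"rz": 0,"hand": -1},{"tx": 0,"ty": 0,"tz": 0,"rx": 0,"ry": 0,"rz": 0,"hand": -1},{"tx": 0,"ty": 0,"tz": 0,"rx": 0,"ry": 0,"rz": 0,"hand": -1}]'

```text
time_s: 12.3
eef_pos: [0.4515, -0.215, -0.0073]
eef_rot: [0.565, 3.09, -0.0]
contact_force: [-1.5, -1.1, -0.0]
finger_gap: 0.0379
grasp_force: 25.0
```

>>> apply_moves --rows '[{"tx": 0,"ty": 0,"tz": -30,"rx": 0,"ry": 0,"rz": 0,"hand": -1},{"tx": 0,"ty": 0,"tz": -30,"rx": 0,"ry": 0,"rz": 0,"hand": -1},{"tx": 0,"ty": 0,"tz": -30,"rx": 0,"ry": 0,"rz": 0,"hand": -1},{"tx": 0,"ty": 0,"tz": -32,"rx": 0,"ry": 0,"rz": 0,"hand": -1},{"tx": -7,"ty": 36,"tz": 0,"rx": 0,"ry": 0,"rz": 0,"hand": -1},{"tx": -7,"ty": 36,"tz": 0,"rx": 0,"ry": 0,"rz": 0,"hand": -1},{"tx": -7,"ty": 36,"tz": 0,"rx": 0,"ry": 0,"rz": 0,"hand": -1},{"tx": -7,"ty": 36,"tz": 0,"rx": 0,"ry": 0,"rz": 0,"hand": -1},{"tx": -7,"ty": 36,"tz": 0,"rx": 0,"ry": 0,"rz": 0,"hand": -1},{"tx": -7,"ty": 36,"tz": 0,"rx": 0,"ry": 0,"rz": 0,"hand": -1}]'

```text
time_s: 13.3
eef_pos: [0.5676, -0.0262, 0.1145]
eef_rot: [-0.565, -3.09, -0.0]
contact_force: [1.0, -1.1, -2.5]
finger_gap: 0.0381
grasp_force: 25.0
```

>>> apply_moves --rows '[{"tx": -8,"ty": 36,"tz": 0,"rx": 0,"ry": 0,"rz": 0,"hand": -1},{"tx": -8,"ty": 36,"tz": 0,"rx": 0,"ry": 0,"rz": 0,"hand": -1},{"tx": -8,"ty": 36,"tz": 0,"rx": 0,"ry": 0,"rz": 0,"hand": -1},{"tx": -7,"ty": 32,"tz": 0,"rx": 0,"ry": 0,"rz": 0,"hand": -1},{"tx": 0,"ty": 0,"tz": 0,"rx": 0,"ry": 0,"rz": 0,"hand": -1}]'

```text
time_s: 13.8
eef_pos: [0.6468, 0.0976, 0.1137]
eef_rot: [-0.557, -3.091, -0.002]
contact_force: [-0.0, 0.9, -3.0]
finger_gap: 0.0381
grasp_force: 25.0
```

Run:
```python
from h import *
go(.646,.092,.092)
s=cam('scene')
im=cv2.resize(s['color'][225:345,250:410],(800,600),interpolation=cv2.INTER_CUBIC)
cv2.imwrite('pics/e3.png',im)
o=get_obs();p=o['eef_pos'];b=p.copy();b[2]=p[2]+.0073
print((proj(s,b)-[250,225])*5,(proj(s,(.646,.092,.109))-[250,225])*5)
```

```text
tool mm [-1.2 -5.5 21.7] pos [0.6468 0.0976 0.1137] R [[-0.937, 0.349, -0.0], [0.349, 0.937, 0.001], [0.001, 0.001, -1.0]] gap 0.03808323483741791 t 13.8
[345.37603196 299.7395598 ] [338.91169258 313.18909312]
```

View pics/e3.png

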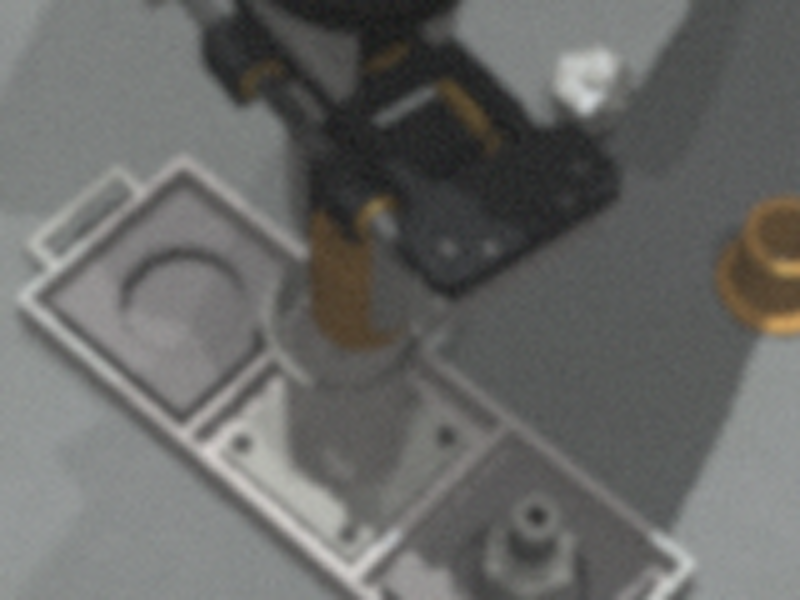

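In the picture the bushing hangs over the mouth: its bottom centre is near crop (355,311) and the rim centre near (353,313). I'll correct a few mm and lower it while watching the side forces.

>>> apply_moves --rows '[{"tx": 1,"ty": -4,"tz": 0,"rx": 0,"ry": 0,"rz": 0,"hand": -1},{"tx": 0,"ty": 0,"tz": 5,"rx": 0,"ry": 0,"rz": 0,"hand": -1},{"tx": 0,"ty": 0,"tz": 5,"rx": 0,"ry": 0,"rz": 0,"hand": -1},{"tx": 0,"ty": 0,"tz": 4,"rx": 0,"ry": 0,"rz": 0,"hand": -1},{"tx": 0,"ty": 0,"tz": 3,"rx": 0,"ry": 0,"rz": 0,"hand": -1},{"tx": 0,"ty": 0,"tz": 0,"rx": 0,"ry": 0,"rz": 0,"hand": -1}]'

```text
time_s: 14.45
eef_pos: [0.6431, 0.0886, 0.0969]
eef_rot: [-0.565, -3.09, 0.001]
contact_force: [0.1, -0.5, -3.9]
finger_gap: 0.0378
grasp_force: 25.0
```

>>> apply_moves --rows '[{"tx": 0,"ty": 3,"tz": 0,"rx": 0,"ry": 0,"rz": 0,"hand": -1},{"tx": 0,"ty": 0,"tz": 2,"rx": 0,"ry": 0,"rz": 0,"hand": -1},{"tx": 0,"ty": 0,"tz": 2,"rx": 0,"ry": 0,"rz": 0,"hand": -1},{"tx": 0,"ty": 0,"tz": 0,"rx": 0,"ry": 0,"rz": 0,"hand": -1},{"tx": 0,"ty": 0,"tz": 0,"rx": 0,"ry": 0,"rz": 0,"hand": -1}]'

```text
time_s: 14.95
eef_pos: [0.6444, 0.0915, 0.0934]
eef_rot: [-0.565, -3.09, 0.0]
contact_force: [0.3, -0.2, -2.3]
finger_gap: 0.0379
grasp_force: 25.0
```

>>> apply_moves --rows '[{"tx": 0,"ty": 0,"tz": 2,"rx": 0,"ry": 0,"rz": 0,"hand": -1},{"tx": 0,"ty": 0,"tz": 2,"rx": 0,"ry": 0,"rz": 0,"hand": -1},{"tx": 0,"ty": 0,"tz": 2,"rx": 0,"ry": 0,"rz": 0,"hand": -1},{"tx": 0,"ty": 0,"tz": 0,"rx": 0,"ry": 0,"rz": 0,"hand": -1}]'

```text
time_s: 15.35
eef_pos: [0.645, 0.0918, 0.0875]
eef_rot: [0.565, 3.089, 0.001]
contact_force: [4.2, 1.9, -5.0]
finger_gap: 0.0379
grasp_force: 25.0
```

>>> apply_moves --rows '[{"tx": -1,"ty": 0.5,"tz": 0,"rx": 0,"ry": 0,"rz": 0,"hand": -1},{"tx": 0,"ty": 0,"tz": 2,"rx": 0,"ry": 0,"rz": 0,"hand": -1},{"tx": 0,"ty": 0,"tz": 2,"rx": 0,"ry": 0,"rz": 0,"hand": -1},{"tx": 0,"ty": 0,"tz": 0,"rx": 0,"ry": 0,"rz": 0,"hand": -1},{"tx": 0,"ty": 0,"tz": 0,"rx": 0,"ry": 0,"rz": 0,"hand": -1}]'

```text
time_s: 15.85
eef_pos: [0.6454, 0.0918, 0.0833]
eef_rot: [-0.565, -3.09, 0.0]
contact_force: [3.3, 1.8, -4.8]
finger_gap: 0.0378
grasp_force: 25.0
```

>>> apply_moves --rows '[{"tx": 0,"ty": 0,"tz": 0,"rx": 0,"ry": 0,"rz": 0,"hand": 0.2},{"tx": 0,"ty": 0,"tz": 0,"rx": 0,"ry": 0,"rz": 0,"hand": 0.2},{"tx": 0,"ty": 0,"tz": 0,"rx": 0,"ry": 0,"rz": 0,"hand": 0.2},{"tx": 0,"ty": 0,"tz": 0,"rx": 0,"ry": 0,"rz": 0,"hand": 0.2}]'

```text
time_s: 16.25
eef_pos: [0.6454, 0.0915, 0.0835]
eef_rot: [-0.565, -3.09, 0.0]
contact_force: [0.2, 0.6, -0.6]
finger_gap: 0.0565
grasp_force: 0.0
```

>>> apply_moves --rows '[{"tx": 0,"ty": 0,"tz": -30,"rx": 0,"ry": 0,"rz": 0,"hand": 0.2},{"tx": 0,"ty": 0,"tz": -20,"rx": 0,"ry": 0,"rz": 0,"hand": 0.2},{"tx": 16,"ty": -29,"tz": 0,"rx": 0,"ry": 0,"rz": 0,"hand": 0.2},{"tx": 16,"ty": -29,"tz": 0,"rx": 0,"ry": 0,"rz": 0,"hand": 0.2},{"tx": 16,"ty": -29,"tz": 0,"rx": 0,"ry": 0,"rz": 0,"hand": 0.2},{"tx": 16,"ty": -29,"tz": 0,"rx": 0,"ry": 0,"rz": 0,"hand": 0.2},{"tx": 16,"ty": -29,"tz": 0,"rx": 0,"ry": 0,"rz": 0,"hand": 0.2},{"tx": 16,"ty": -29,"tz": 0,"rx": 0,"ry": 0,"rz": 0,"hand": 0.2},{"tx": 16,"ty": -29,"tz": 0,"rx": 0,"ry": 0,"rz": 0,"hand": 0.2},{"tx": 0,"ty": 0,"tz": 0,"rx": 0,"ry": 0,"rz": 0,"hand": 0.2}]'

```text
time_s: 17.25
eef_pos: [0.4661, -0.0612, 0.1337]
eef_rot: [-0.571, -3.089, -0.0]
contact_force: [0.0, 0.7, 0.2]
finger_gap: 0.0563
grasp_force: 0.0
```

Run:
```python
from h import *
go(.469,-.0585,-.027)
for n in('top','scene'):
    c=cam(n); h=cv2.cvtColor(c['color'],cv2.COLOR_BGR2HSV); m=cv2.inRange(h,(8,70,60),(28,255,255))
    k,l,st,ce=cv2.connectedComponentsWithStats(m)
    print(n,[(st[i].tolist()) for i in range(1,k) if 12<st[i,4]<900], 'pred long top/bot centre', proj(c,(.646,.092,.061)),proj(c,(.646,.092,.011)))
```

```text
tool mm [ -1.9   3.6 160.7] pos [ 0.4661 -0.0612  0.1337] R [[-0.934, 0.358, -0.001], [0.358, 0.934, 0.0], [0.001, -0.0, -1.0]] gap 0.05633661770277416 t 17.25
top [[283, 209, 15, 10, 79], [241, 271, 20, 19, 214]] pred long top/bot centre [290.41203607 215.0603064 ] [291.23587952 219.06554951]
scene [[367, 0, 31, 40, 402], [524, 29, 24, 38, 474], [474, 49, 13, 25, 178], [497, 76, 8, 5, 13], [319, 127, 10, 9, 39], [307, 149, 4, 6, 14], [299, 210, 17, 20, 275], [393, 264, 25, 28, 521], [311, 293, 17, 8, 101]] pred long top/bot centre [317.65199366 300.35440585] [317.5273879  312.51107985]
```

The bronze blob in the tube, top view centre (290.5,214), matches the long bushing seated with its top at 61 mm, predicted at (290.4,215). Next is the short bushing.

>>> apply_moves --rows '[{"tx": -1,"ty": 2,"tz": 25,"rx": 0,"ry": 0,"rz": 0,"hand": 0.2},{"tx": 0,"ty": 0,"tz": 25,"rx": 0,"ry": 0,"rz": 0,"hand": 0.2},{"tx": 0,"ty": 0,"tz": 25,"rx": 0,"ry": 0,"rz": 0,"hand": 0.2},{"tx": 0,"ty": 0,"tz": 25,"rx": 0,"ry": 0,"rz": 0,"hand": 0.2},{"tx": 0,"ty": 0,"tz": 20,"rx": 0,"ry": 0,"rz": 0,"hand": 0.2},{"tx": 0,"ty": 0,"tz": 15,"rx": 0,"ry": 0,"rz": 0,"hand": 0.2},{"tx": 0,"ty": 0,"tz": 0,"rx": 0,"ry": 0,"rz": 0,"hand": 0.2}]'

```text
time_s: 18.05
eef_pos: [0.4701, -0.0563, -0.0033]
eef_rot: [-0.563, -3.088, 0.002]
contact_force: [0.1, 1.6, -0.4]
finger_gap: 0.0564
grasp_force: 0.0
```

>>> apply_moves --rows '[{"tx": 0,"ty": -1.5,"tz": 6,"rx": 0,"ry": 0,"rz": 0,"hand": 0.2},{"tx": 0,"ty": 0,"tz": 6,"rx": 0,"ry": 0,"rz": 0,"hand": 0.2},{"tx": 0,"ty": 0,"tz": 6,"rx": 0,"ry": 0,"rz": 0,"hand": 0.2},{"tx": 0,"ty": 0,"tz": 2,"rx": 0,"ry": 0,"rz": 0,"hand": 0.2},{"tx": 0,"ty": 0,"tz": 0,"rx": 0,"ry": 0,"rz": 0,"hand": -1},{"tx": 0,"ty": 0,"tz": 0,"rx": 0,"ry": 0,"rz": 0,"hand": -1},{"tx": 0,"ty": 0,"tz": 0,"rx": 0,"ry": 0,"rz": 0,"hand": -1},{"tx": 0,"ty": 0,"tz": 0,"rx": 0,"ry": 0,"rz": 0,"hand": -1},{"tx": 0,"ty": 0,"tz": 0,"rx": 0,"ry": 0,"rz": 0,"hand": -1}]'

```text
time_s: 18.95
eef_pos: [0.4702, -0.0585, -0.0213]
eef_rot: [0.565, 3.09, 0.0]
contact_force: [0.1, -0.3, 2.3]
finger_gap: 0.0381
grasp_force: 25.0
```

>>> apply_moves --rows '[{"tx": 0,"ty": 0,"tz": -30,"rx": 0,"ry": 0,"rz": 0,"hand": -1},{"tx": 0,"ty": 0,"tz": -35,"rx": 0,"ry": 0,"rz": 0,"hand": -1},{"tx": 0,"ty": 0,"tz": -35,"rx": 0,"ry": 0,"rz": 0,"hand": -1},{"tx": -8,"ty": 15,"tz": -30,"rx": 0,"ry": 0,"rz": 0,"hand": -1},{"tx": -18,"ty": 33,"tz": 0,"rx": 0,"ry": 0,"rz": 0,"hand": -1},{"tx": -18,"ty": 33,"tz": 0,"rx": 0,"ry": 0,"rz": 0,"hand": -1},{"tx": -18,"ty": 33,"tz": 0,"rx": 0,"ry": 0,"rz": 0,"hand": -1},{"tx": -18,"ty": 33,"tz": 0,"rx": 0,"ry": 0,"rz": 0,"hand": -1},{"tx": -18,"ty": 33,"tz": 0,"rx": 0,"ry": 0,"rz": 0,"hand": -1},{"tx": -12.5,"ty": 22,"tz": 0,"rx": 0,"ry": 0,"rz": 0,"hand": -1}]'

```text
time_s: 19.95
eef_pos: [0.6461, 0.0937, 0.108]
eef_rot: [-0.563, -3.091, -0.001]
contact_force: [-0.2, 0.3, -0.7]
finger_gap: 0.0383
grasp_force: 25.0
```

>>> apply_moves --rows '[{"tx": 0,"ty": 0,"tz": 0,"rx": 0,"ry": 0,"rz": 0,"hand": -1},{"tx": 0,"ty": 0,"tz": 0,"rx": 0,"ry": 0,"rz": 0,"hand": -1}]'

```text
time_s: 20.15
eef_pos: [0.6445, 0.0914, 0.1078]
eef_rot: [-0.564, -3.089, 0.001]
contact_force: [-0.3, -0.7, -1.2]
finger_gap: 0.0381
grasp_force: 25.0
```

>>> apply_moves --rows '[{"tx": -1,"ty": 0,"tz": 7,"rx": 0,"ry": 0,"rz": 0,"hand": -1},{"tx": 0,"ty": 0,"tz": 7,"rx": 0,"ry": 0,"rz": 0,"hand": -1},{"tx": 0,"ty": 0,"tz": 6,"rx": 0,"ry": 0,"rz": 0,"hand": -1},{"tx": 0,"ty": 0,"tz": 4,"rx": 0,"ry": 0,"rz": 0,"hand": -1},{"tx": 0,"ty": 0,"tz": 2,"rx": 0,"ry": 0,"rz": 0,"hand": -1},{"tx": 0,"ty": 0,"tz": 2,"rx": 0,"ry": 0,"rz": 0,"hand": -1},{"tx": 0,"ty": 0,"tz": 0,"rx": 0,"ry": 0,"rz": 0,"hand": -1}]'

```text
time_s: 20.85
eef_pos: [0.6458, 0.091, 0.0803]
eef_rot: [-0.565, -3.09, 0.0]
contact_force: [-0.2, 0.1, -0.8]
finger_gap: 0.0381
grasp_force: 25.0
```

>>> apply_moves --rows '[{"tx": 0,"ty": 0,"tz": 2,"rx": 0,"ry": 0,"rz": 0,"hand": -1},{"tx": 0,"ty": 0,"tz": 1.5,"rx": 0,"ry": 0,"rz": 0,"hand": -1},{"tx": 0,"ty": 0,"tz": 0,"rx": 0,"ry": 0,"rz": 0,"hand": -1},{"tx": 0,"ty": 0,"tz": 0,"rx": 0,"ry": 0,"rz": 0,"hand": -1}]'

```text
time_s: 21.25
eef_pos: [0.6459, 0.0911, 0.077]
eef_rot: [0.565, 3.09, -0.0]
contact_force: [0.3, 0.2, -2.1]
finger_gap: 0.0381
grasp_force: 25.0
```

>>> apply_moves --rows '[{"tx": 0,"ty": 0,"tz": 0,"rx": 0,"ry": 0,"rz": 0,"hand": 0.1},{"tx": 0,"ty": 0,"tz": 0,"rx": 0,"ry": 0,"rz": 0,"hand": 0.1},{"tx": 0,"ty": 0,"tz": 0,"rx": 0,"ry": 0,"rz": 0,"hand": 0.1},{"tx": 0,"ty": 0,"tz": 0,"rx": 0,"ry": 0,"rz": 0,"hand": 0.1},{"tx": 0,"ty": 0,"tz": -30,"rx": 0,"ry": 0,"rz": 0,"hand": 0.1},{"tx": 0,"ty": 0,"tz": -30,"rx": 0,"ry": 0,"rz": 0,"hand": 0.1},{"tx": 2,"ty": -38,"tz": 0,"rx": 0,"ry": 0,"rz": 0,"hand": 0.1},{"tx": 2,"ty": -38,"tz": 0,"rx": 0,"ry": 0,"rz": 0,"hand": 0.1},{"tx": 2,"ty": -38,"tz": 0,"rx": 0,"ry": 0,"rz": 0,"hand": 0.1},{"tx": 2,"ty": -38,"tz": 0,"rx": 0,"ry": 0,"rz": 0,"hand": 0.1}]'

```text
time_s: 22.25
eef_pos: [0.5838, -0.0496, 0.1372]
eef_rot: [0.565, 3.09, 0.0]
contact_force: [1.5, -0.2, 0.3]
finger_gap: 0.0519
grasp_force: 0.0
```

Run:
```python
from h import *
go(.467,-.340,.06)
for n in('top','scene'):
    c=cam(n); h=cv2.cvtColor(c['color'],cv2.COLOR_BGR2HSV); m=cv2.inRange(h,(8,70,60),(28,255,255))
    k,l,st,ce=cv2.connectedComponentsWithStats(m)
    print(n,[(st[i].tolist()) for i in range(1,k) if 12<st[i,4]<900], 'pred short top/bot centre', proj(c,(.646,.092,.093)),proj(c,(.646,.092,.061)))
```

```text
tool mm [   6.5 -313.    77.1] pos [ 0.5838 -0.0496  0.1372] R [[-0.935, 0.354, 0.0], [0.354, 0.935, 0.0], [-0.0, 0.0, -1.0]] gap 0.05186604048466294 t 22.25
top [[283, 201, 16, 19, 248], [241, 271, 20, 19, 212]] pred short top/bot centre [289.84906098 212.32331537] [290.41203607 215.0603064 ]
scene [[329, 0, 36, 26, 423], [362, 0, 45, 43, 812], [524, 29, 24, 37, 504], [474, 50, 16, 24, 190], [492, 63, 4, 8, 16], [489, 71, 6, 5, 13], [631, 116, 9, 15, 68], [245, 159, 7, 7, 15], [283, 163, 10, 11, 43], [268, 188, 4, 6, 16], [393, 264, 24, 28, 522], [305, 279, 25, 21, 353]] pred short top/bot centre [317.73763678 291.99896895] [317.65199366 300.35440585]
```

The short bushing's blob is larger and higher than expected: top rows 201–219, scene columns 305–329. It may sit tilted in the funnel, so I'll look.

Run:
```python
from h import *
t=cam('top');s=cam('scene')
cv2.imwrite('pics/f1.png',np.hstack([cv2.resize(t['color'][185:240,262:317],(400,400),interpolation=cv2.INTER_CUBIC),cv2.resize(s['color'][265:325,288:348],(400,400),interpolation=cv2.INTER_CUBIC)]))
for z in(.093,.109):print((proj(t,(.646,.092,z))-[262,185])*400/55,(proj(s,(.646,.092,z))-[288,265])*400/60)
```

```text
[202.53862532 198.7150209 ] [198.25091187 179.99312635]
[200.40918259 188.3624037 ] [198.54892344 150.91879083]
```

View pics/f1.png

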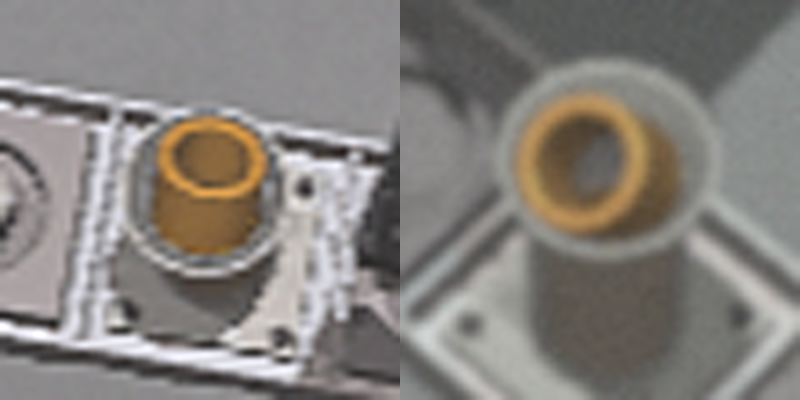

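The picture shows the short bushing tilted about 28° in the funnel, its top leaning toward +x (top view rim centre (212,158), scene (582,165)). I'll locate its rim. The plan is to press gently with closed fingers on the high −x edge to tip it upright.

Run:
```python
from h import *
t=cam('top');s=cam('scene')
def tri(a,b):
    M=np.zeros((3,3));r=np.zeros(3)
    for c,p in((t,a),(s,b)):
        d=c['R'].T@np.linalg.inv(c['K'])@np.array([*p,1.]);d/=np.linalg.norm(d);o=-c['R'].T@c['t'];P=np.eye(3)-np.outer(d,d);M+=P;r+=P@o
    return np.linalg.solve(M,r)
print('mouth',tri((290.1,209.7),(319.4,287.2)))
print('ringtop',tri((262+212/7.27,185+158/7.27),(288+182/6.667,265+165/6.667)))
print('high edge', tri((262+209/7.27,185+198/7.27),(288+182/6.667,265+100/6.667)))
go(.646-.010,.09,.13)
```

```text
mouth [0.64683289 0.09287224 0.11333649]
ringtop [0.65495742 0.09000628 0.11268835]
high edge [0.6407731  0.08593527 0.12251469]
tool mm [  0.7 146.4   7.1] pos [ 0.585  -0.0472  0.137 ] R [[-0.936, 0.353, 0.0], [0.353, 0.936, 0.0], [-0.0, 0.0, -1.0]] gap 0.051596850389111576 t 22.55
```

>>> apply_moves --rows '[{"tx": 1,"ty": 36,"tz": 0,"rx": 0,"ry": 0,"rz": 0,"hand": -1},{"tx": 1,"ty": 36,"tz": 0,"rx": 0,"ry": 0,"rz": 0,"hand": -1},{"tx": 1,"ty": 36,"tz": 0,"rx": 0,"ry": 0,"rz": 0,"hand": -1},{"tx": 0.5,"ty": 37,"tz": 0,"rx": 0,"ry": 0,"rz": 0,"hand": -1},{"tx": 0,"ty": 0,"tz": 0,"rx": 0,"ry": 0,"rz": 0,"hand": -1},{"tx": 0,"ty": 0,"tz": 15,"rx": 0,"ry": 0,"rz": 0,"hand": -1},{"tx": 0,"ty": 0,"tz": 15,"rx": 0,"ry": 0,"rz": 0,"hand": -1},{"tx": 0,"ty": 0,"tz": 10,"rx": 0,"ry": 0,"rz": 0,"hand": -1},{"tx": 0,"ty": 0,"tz": 0,"rx": 0,"ry": 0,"rz": 0,"hand": -1}]'

```text
time_s: 23.45
eef_pos: [0.6313, 0.0876, 0.0948]
eef_rot: [-0.566, -3.087, 0.002]
contact_force: [-0.6, -0.1, -0.1]
finger_gap: 0.0006
grasp_force: 0.0
```

>>> apply_moves --rows '[{"tx": -1,"ty": 2,"tz": 2,"rx": 0,"ry": 0,"rz": 0,"hand": -1},{"tx": 0,"ty": 0,"tz": 2,"rx": 0,"ry": 0,"rz": 0,"hand": -1},{"tx": 0,"ty": 0,"tz": 2,"rx": 0,"ry": 0,"rz": 0,"hand": -1},{"tx": 0,"ty": 0,"tz": 1,"rx": 0,"ry": 0,"rz": 0,"hand": -1}]'

```text
time_s: 23.85
eef_pos: [0.6342, 0.0901, 0.0903]
eef_rot: [-0.566, -3.09, -0.0]
contact_force: [-4.4, -1.0, 8.1]
finger_gap: 0.0002
grasp_force: 3.9
```

>>> apply_moves --rows '[{"tx": 0,"ty": 0,"tz": 1,"rx": 0,"ry": 0,"rz": 0,"hand": -1},{"tx": 0,"ty": 0,"tz": 1,"rx": 0,"ry": 0,"rz": 0,"hand": -1}]'

```text
time_s: 24.05
eef_pos: [0.6341, 0.0901, 0.0883]
eef_rot: [-0.565, -3.09, -0.0]
contact_force: [-1.7, 0.6, 1.7]
finger_gap: 0.0003
grasp_force: 1.0
```

>>> apply_moves --rows '[{"tx": 0,"ty": 0,"tz": 1,"rx": 0,"ry": 0,"rz": 0,"hand": -1},{"tx": 0,"ty": 0,"tz": 1,"rx": 0,"ry": 0,"rz": 0,"hand": -1}]'

```text
time_s: 24.25
eef_pos: [0.6343, 0.0901, 0.0859]
eef_rot: [0.565, 3.09, 0.0]
contact_force: [0.3, 0.1, -0.7]
finger_gap: 0.0007
grasp_force: 0.0
```

Contact rose to 8 N and then vanished, so the bushing seems to have dropped. Lift away, heading toward hB, and check.

>>> apply_moves --rows '[{"tx": 0,"ty": 0,"tz": -25,"rx": 0,"ry": 0,"rz": 0,"hand": 0.1},{"tx": 0,"ty": 0,"tz": -25,"rx": 0,"ry": 0,"rz": 0,"hand": 0.1},{"tx": 0,"ty": -38,"tz": 0,"rx": 0,"ry": 0,"rz": 0,"hand": 0.1},{"tx": 0,"ty": -38,"tz": 0,"rx": 0,"ry": 0,"rz": 0,"hand": 0.1},{"tx": 0,"ty": -38,"tz": 0,"rx": 0,"ry": 0,"rz": 0,"hand": 0.1},{"tx": 0,"ty": -38,"tz": 0,"rx": 0,"ry": 0,"rz": 0,"hand": 0.1}]'

```text
time_s: 24.85
eef_pos: [0.5799, -0.0534, 0.1361]
eef_rot: [0.565, 3.09, 0.0]
contact_force: [0.5, -0.3, -0.8]
finger_gap: 0.0451
grasp_force: 0.0
```

Run:
```python
from h import *
go(.467,-.340,.06)
for n in('top','scene'):
    c=cam(n); h=cv2.cvtColor(c['color'],cv2.COLOR_BGR2HSV); m=cv2.inRange(h,(8,70,60),(28,255,255))
    k,l,st,ce=cv2.connectedComponentsWithStats(m)
    x,y=(290,212) if n=='top' else (318,292)
    print(n,[(st[i].tolist(),ce[i].round(1)) for i in range(1,k) if 5<st[i,4]<900 and abs(ce[i]-[x,y]).max()<25], proj(c,(.646,.092,.093)))
```

```text
tool mm [   4.2 -308.    76. ] pos [ 0.5799 -0.0534  0.1361] R [[-0.935, 0.354, 0.0], [0.354, 0.935, -0.0], [-0.0, 0.0, -1.0]] gap 0.04507147178272318 t 24.85
top [([283, 206, 15, 14, 150], array([289.7, 212.1]))] [289.84906098 212.32331537]
scene [([309, 284, 21, 18, 297], array([319.2, 292.6]))] [317.73763678 291.99896895]
```

Both blobs now match the short bushing seated with its top at 93 mm: top view (289.7,212.1) against a predicted (289.8,212.3), scene 292.6 against 292.0. Now holder B.

>>> apply_moves --rows '[{"tx": 1,"ty": -37,"tz": 0,"rx": 0,"ry": 0,"rz": 0,"hand": 0.1},{"tx": 1,"ty": -39,"tz": 0,"rx": 0,"ry": 0,"rz": 0,"hand": 0.1},{"tx": 1,"ty": -39,"tz": 0,"rx": 0,"ry": 0,"rz": 0,"hand": 0.1},{"tx": 1,"ty": -39,"tz": 0,"rx": 0,"ry": 0,"rz": 0,"hand": 0.1},{"tx": 0,"ty": -39,"tz": 0,"rx": 0,"ry": 0,"rz": 0,"hand": 0.1},{"tx": 0,"ty": -39,"tz": 0,"rx": 0,"ry": 0,"rz": 0,"hand": 0.1},{"tx": 0,"ty": -39,"tz": 0,"rx": 0,"ry": 0,"rz": 0,"hand": 0.1},{"tx": 0,"ty": -37,"tz": 0,"rx": 0,"ry": 0,"rz": 0,"hand": 0.1},{"tx": 0,"ty": 0,"tz": 0,"rx": 0,"ry": 0,"rz": 0,"hand": 0.1},{"tx": 0,"ty": 0,"tz": 0,"rx": 0,"ry": 0,"rz": 0,"hand": 0.1}]'

```text
time_s: 25.95
eef_pos: [0.4677, -0.339, 0.1359]
eef_rot: [-0.567, -3.09, 0.0]
contact_force: [0.5, 0.2, 1.1]
finger_gap: 0.0517
grasp_force: 0.0
```

Run:
```python
from h import *
go(.467,-.340,.01)
```

```text
tool mm [  0.3  -1.2 125.9] pos [ 0.4677 -0.339   0.1359] R [[-0.935, 0.355, -0.0], [0.355, 0.935, -0.0], [0.0, -0.0, -1.0]] gap 0.05165128818804622 t 25.95
```

>>> apply_moves --rows '[{"tx": 0,"ty": -1,"tz": 25,"rx": 0,"ry": 0,"rz": 0,"hand": 0.1},{"tx": 0,"ty": 0,"tz": 25,"rx": 0,"ry": 0,"rz": 0,"hand": 0.1},{"tx": 0,"ty": 0,"tz": 25,"rx": 0,"ry": 0,"rz": 0,"hand": 0.1},{"tx": 0,"ty": 0,"tz": 20,"rx": 0,"ry": 0,"rz": 0,"hand": 0.1},{"tx": 0,"ty": 0,"tz": 15,"rx": 0,"ry": 0,"rz": 0,"hand": 0.1},{"tx": 0,"ty": 0,"tz": 14,"rx": 0,"ry": 0,"rz": 0,"hand": 0.1},{"tx": 0,"ty": 0,"tz": 0,"rx": 0,"ry": 0,"rz": 0,"hand": 0.1},{"tx": 0,"ty": 0,"tz": 0,"rx": 0,"ry": 0,"rz": 0,"hand": -1},{"tx": 0,"ty": 0,"tz": 0,"rx": 0,"ry": 0,"rz": 0,"hand": -1},{"tx": 0,"ty": 0,"tz": 0,"rx": 0,"ry": 0,"rz": 0,"hand": -1}]'

```text
time_s: 26.95
eef_pos: [0.4678, -0.3399, 0.0128]
eef_rot: [0.565, 3.089, -0.001]
contact_force: [0.0, -0.1, 0.4]
finger_gap: 0.031
grasp_force: 0.0
```

>>> apply_moves --rows '[{"tx": 0,"ty": 0,"tz": 0,"rx": 0,"ry": 0,"rz": 0,"hand": -1},{"tx": 0,"ty": 0,"tz": 0,"rx": 0,"ry": 0,"rz": 0,"hand": -1},{"tx": 0,"ty": 0,"tz": 0,"rx": 0,"ry": 0,"rz": 0,"hand": -1},{"tx": 0,"ty": 0,"tz": 0,"rx": 0,"ry": 0,"rz": 0,"hand": -1}]'

```text
time_s: 27.35
eef_pos: [0.4675, -0.3399, 0.0123]
eef_rot: [0.565, 3.09, -0.0]
contact_force: [-0.8, 0.1, 6.6]
finger_gap: 0.0171
grasp_force: 25.0
```

>>> apply_moves --rows '[{"tx": 0,"ty": 0,"tz": -25,"rx": 0,"ry": 0,"rz": 0,"hand": -1},{"tx": 0,"ty": 0,"tz": -30,"rx": 0,"ry": 0,"rz": 0,"hand": -1},{"tx": 0,"ty": 0,"tz": -25,"rx": 0,"ry": 0,"rz": 0,"hand": -1},{"tx": -3,"ty": 30,"tz": 0,"rx": 0,"ry": 0,"rz": 0,"hand": -1},{"tx": -3,"ty": 36,"tz": 0,"rx": 0,"ry": 0,"rz": 0,"hand": -1},{"tx": -3,"ty": 36,"tz": 0,"rx": 0,"ry": 0,"rz": 0,"hand": -1},{"tx": -3,"ty": 36,"tz": 0,"rx": 0,"ry": 0,"rz": 0,"hand": -1},{"tx": -3,"ty": 36,"tz": 0,"rx": 0,"ry": 0,"rz": 0,"hand": -1},{"tx": -3,"ty": 36,"tz": 0,"rx": 0,"ry": 0,"rz": 0,"hand": -1},{"tx": -3,"ty": 36,"tz": 0,"rx": 0,"ry": 0,"rz": 0,"hand": -1}]'

```text
time_s: 28.35
eef_pos: [0.5741, -0.1155, 0.0918]
eef_rot: [-0.565, -3.09, 0.0]
contact_force: [1.0, -0.4, -2.0]
finger_gap: 0.017
grasp_force: 25.0
```

>>> apply_moves --rows '[{"tx": -3,"ty": 36,"tz": 0,"rx": 0,"ry": 0,"rz": 0,"hand": -1},{"tx": -3,"ty": 36,"tz": 0,"rx": 0,"ry": 0,"rz": 0,"hand": -1},{"tx": -3,"ty": 36,"tz": 0,"rx": 0,"ry": 0,"rz": 0,"hand": -1},{"tx": -3,"ty": 25,"tz": 0,"rx": 0,"ry": 0,"rz": 0,"hand": -1},{"tx": 0,"ty": 0,"tz": 0,"rx": 0,"ry": 0,"rz": 0,"hand": -1},{"tx": 0,"ty": 0,"tz": 0,"rx": 0,"ry": 0,"rz": 0,"hand": -1}]'

```text
time_s: 28.95
eef_pos: [0.6319, 0.0033, 0.0914]
eef_rot: [-0.564, -3.09, 0.001]
contact_force: [-0.6, -0.4, -2.6]
finger_gap: 0.0173
grasp_force: 25.0
```

Run:
```python
from h import *
go(.633,.003,.0203)
```

```text
tool mm [-1.2  0.2 71.1] pos [0.6319 0.0033 0.0914] R [[-0.936, 0.353, -0.001], [0.353, 0.936, -0.0], [0.001, -0.001, -1.0]] gap 0.017267219003039985 t 28.95
```

>>> apply_moves --rows '[{"tx": -1,"ty": 0,"tz": 18,"rx": 0,"ry": 0,"rz": 0,"hand": -1},{"tx": 0,"ty": 0,"tz": 18,"rx": 0,"ry": 0,"rz": 0,"hand": -1},{"tx": 0,"ty": 0,"tz": 16,"rx": 0,"ry": 0,"rz": 0,"hand": -1},{"tx": 0,"ty": 0,"tz": 10,"rx": 0,"ry": 0,"rz": 0,"hand": -1},{"tx": 0,"ty": 0,"tz": 5,"rx": 0,"ry": 0,"rz": 0,"hand": -1},{"tx": 0,"ty": 0,"tz": 2,"rx": 0,"ry": 0,"rz": 0,"hand": -1},{"tx": 0,"ty": 0,"tz": 0,"rx": 0,"ry": 0,"rz": 0,"hand": -1}]'

```text
time_s: 29.65
eef_pos: [0.6334, 0.0026, 0.0231]
eef_rot: [0.566, 3.09, -0.0]
contact_force: [0.8, 0.4, -2.9]
finger_gap: 0.0172
grasp_force: 25.0
```

>>> apply_moves --rows '[{"tx": 0,"ty": 0,"tz": 1,"rx": 0,"ry": 0,"rz": 0,"hand": -1},{"tx": 0,"ty": 0,"tz": 1,"rx": 0,"ry": 0,"rz": 0,"hand": -1},{"tx": 0,"ty": 0,"tz": 0.5,"rx": 0,"ry": 0,"rz": 0,"hand": -1},{"tx": 0,"ty": 0,"tz": 0,"rx": 0,"ry": 0,"rz": 0,"hand": -1}]'

```text
time_s: 30.05
eef_pos: [0.6333, 0.0028, 0.0206]
eef_rot: [0.565, 3.09, 0.0]
contact_force: [-0.1, -0.5, -2.8]
finger_gap: 0.0174
grasp_force: 25.0
```

>>> apply_moves --rows '[{"tx": 0,"ty": 0,"tz": 0.5,"rx": 0,"ry": 0,"rz": 0,"hand": -1},{"tx": 0,"ty": 0,"tz": 0,"rx": 0,"ry": 0,"rz": 0,"hand": 0},{"tx": 0,"ty": 0,"tz": 0,"rx": 0,"ry": 0,"rz": 0,"hand": 0},{"tx": 0,"ty": 0,"tz": 0,"rx": 0,"ry": 0,"rz": 0,"hand": 0},{"tx": 0,"ty": 0,"tz": -25,"rx": 0,"ry": 0,"rz": 0,"hand": 0},{"tx": 0,"ty": 0,"tz": -35,"rx": 0,"ry": 0,"rz": 0,"hand": 0},{"tx": 0,"ty": 0,"tz": -35,"rx": 0,"ry": 0,"rz": 0,"hand": 0},{"tx": 0,"ty": -38,"tz": 0,"rx": 0,"ry": 0,"rz": 0,"hand": 0},{"tx": 0,"ty": -38,"tz": 0,"rx": 0,"ry": 0,"rz": 0,"hand": 0},{"tx": 0,"ty": -38,"tz": 0,"rx": 0,"ry": 0,"rz": 0,"hand": 0}]'

```text
time_s: 31.05
eef_pos: [0.5924, -0.1048, 0.1153]
eef_rot: [0.564, 3.09, 0.0]
contact_force: [1.3, -0.2, 0.7]
finger_gap: 0.0475
grasp_force: 0.0
```

>>> apply_moves --rows '[{"tx": 0,"ty": -38,"tz": 0,"rx": 0,"ry": 0,"rz": 0,"hand": 0},{"tx": 0,"ty": -38,"tz": 0,"rx": 0,"ry": 0,"rz": 0,"hand": 0},{"tx": 0,"ty": -38,"tz": 0,"rx": 0,"ry": 0,"rz": 0,"hand": 0},{"tx": 0,"ty": 0,"tz": 0,"rx": 0,"ry": 0,"rz": 0,"hand": 0},{"tx": 0,"ty": 0,"tz": 0,"rx": 0,"ry": 0,"rz": 0,"hand": 0}]'

```text
time_s: 31.55
eef_pos: [0.5523, -0.2111, 0.1151]
eef_rot: [0.568, 3.09, 0.0]
contact_force: [-0.6, 0.6, 0.8]
finger_gap: 0.047
grasp_force: 0.0
```

Run:
```python
from h import *
# bright steel of the holders vs the picture before, per nest; nose tip should project at z=.072
for n in('top','scene'):
    c=cam(n); b=cv2.imread(f'pics/{n}0.png'); d=cv2.absdiff(c['color'],b).max(2); d=cv2.medianBlur(d,3)
    for nm,p in(('n1',(.6585,.1835)),('n2',(.6333,.0028))):
        u,v=proj(c,(*p,.04)).astype(int); w=d[v-22:v+22,u-22:u+22]>28
        k,l,st,ce=cv2.connectedComponentsWithStats(w.astype(np.uint8)); i=1+np.argmax(st[1:,4])
        print(n,nm,st[i].tolist(),'bbox centre rel',np.round(ce[i]-22,1),'tip',(proj(c,(*p,.072))-(u,v)).round(1),'foot',(proj(c,(*p,.008))-(u,v)).round(1))
    h=cv2.cvtColor(c['color'],cv2.COLOR_BGR2HSV); m=cv2.inRange(h,(8,70,60),(28,255,255)); k,l,st,ce=cv2.connectedComponentsWithStats(m)
    x,y=(290,212) if n=='top' else (318,292)
    print([(st[i].tolist(),ce[i].round(1)) for i in range(1,k) if st[i,4]>5 and abs(ce[i]-[x,y]).max()<25])
    # plug / flange unchanged?
    for nm,(u,v) in (('plug',(291,291) if n=='top' else (368,243)),('fl',(251,280) if n=='top' else (406,277))):
        T=b[v-14:v+14,u-14:u+14]; r=cv2.matchTemplate(c['color'][v-24:v+24,u-24:u+24],T,cv2.TM_CCOEFF_NORMED); print(nm,cv2.minMaxLoc(r)[1::2])
```

```text
top n1 [16, 17, 15, 16, 162] bbox centre rel [0.1 2.3] tip [-0.7 -2.3] foot [2.1 3.1]
top n2 [16, 16, 14, 16, 166] bbox centre rel [0.6 1.6] tip [ 1.2 -2.3] foot [0.6 2.6]
[([283, 206, 15, 14, 144], array([289.6, 212.1]))]
plug (0.9981534481048584, (10, 10))
fl (0.9984830021858215, (10, 10))
scene n1 [16, 11, 19, 27, 331] bbox centre rel [2.9 2.7] tip [ 2.1 -7.4] foot [-0.1  7.2]
scene n2 [14, 20, 20, 18, 175] bbox centre rel [1.5 8.4] tip [-0.  -7.8] foot [1.6 8.7]
[([309, 284, 21, 18, 295], array([319.2, 292.6]))]
plug (0.9966664910316467, (10, 10))
fl (0.9960041642189026, (10, 10))
```

Run:
```python
from h import *
c=cam('scene'); b=cv2.imread('pics/scene0.png'); d=cv2.absdiff(c['color'],b).max(2)
for p in((.6585,.1835),(.6333,.0028)):
    u,v=proj(c,(*p,.04)).astype(int); w=(d[v-24:v+24,u-24:u+24]>18).astype(np.uint8)
    print('\n'.join(''.join('#' if x else '.' for x in r) for r in w[4:44:1,6:44]),'\n')
```

```text
......................................
......................................
......................................
......................................
......................................
......................................
......................................
......................................
....................####..............
...................#######............
..................########............
.................####...###...........
.................###.######...........
...............######.#.####..........
.............#########.#####..........
............#################.........
............#####..###########........
............####.##..##########.......
............####.########.#####.......
............####.#########.####.......
............####.#########.####.......
............####..########.####.......
............####..########.####.......
............#####..#####...###........
.............####........#####........
...........#...#####....#####.........
...........####.############..........
..........######..########..###.......
........
[... 1321 characters left out ...]
.........#####.########..##..........
...........####...######..#...........
............####...###..##.##.........
...........#..####....####.##.........
..........###.###########.####........
...........###.#########..####........
............###.........#######.......
............###################.......
............##################........
.............#################........
.............#################........
..............###############.........
...............#############..........
................###########...........
......................................
......................................
......................................
......................................
```

Both holders show nose, hexagon and foot upright in their wells, the bushing stack is seated and the look-alikes have not moved. Handing in.

```bash
python3 -c "from cell import close_job; print(close_job())"
```

```text
the job is handed in; nothing more can be done
None
```

I handed the job in at about 32 s of the 96 s: the last camera checks showed the long bushing under the short one in the tube, a valve holder upright in each nest, and the flanged bushing and plug unmoved, but no verdict came back.

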